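Unlock the scraper block, load it and lock it again

TASK

The storage block is locked: take the long socket key from its stand, lower it down the deep bore of the block onto the square nut and turn the nut anticlockwise (seen from above) until it stops, so that the clamp is fully up. Then slide every gel scraper lying on the bench, blade first and level, into a slot of its own, fully home against the back of the slot; the key may stay on the nut meanwhile. When all of them are in, use the key to turn the nut clockwise until it stops, set the key back upright in its stand, leave everything released, and do not disturb the timer, petri dish or marker.

Things in the scene. Friction and masses are not known exactly. Their poses are not given: they have to be found in the camera images.
- scraper_a_grip (a point): Gel scraper: flat steel blade (40 mm wide, 5 mm thick, 68 mm showing) with a black upright-bar handle 78 mm long, 18 mm wide, 28 mm high; 146 mm over all, 0.12 kg; blade and handle share one flat underside. This point is the centre of the handle, 14 mm above the underside. x runs along the tool towards the blade, z up. Grip the handle from above across its width (y). The scrapers are alike; two or three are present, lying flat.
- scraper_a_tip (a point): Middle of the front edge of that scraper's blade, on its underside: 106 mm ahead (+x) of scraper_a_grip and 14 mm below it. Same axes.
- scraper_b_grip (a point): Gel scraper: flat steel blade (40 mm wide, 5 mm thick, 68 mm showing) with a black upright-bar handle 78 mm long, 18 mm wide, 28 mm high; 146 mm over all, 0.12 kg; blade and handle share one flat underside. This point is the centre of the handle, 14 mm above the underside. x runs along the tool towards the blade, z up. Grip the handle from above across its width (y). The scrapers are alike; two or three are present, lying flat.
- scraper_b_tip (a point): Middle of the front edge of that scraper's blade, on its underside: 106 mm ahead (+x) of scraper_b_grip and 14 mm below it. Same axes.
- scraper_c_grip (a point): Gel scraper: flat steel blade (40 mm wide, 5 mm thick, 68 mm showing) with a black upright-bar handle 78 mm long, 18 mm wide, 28 mm high; 146 mm over all, 0.12 kg; blade and handle share one flat underside. This point is the centre of the handle, 14 mm above the underside. x runs along the tool towards the blade, z up. Grip the handle from above across its width (y). The scrapers are alike; two or three are present, lying flat.
- scraper_c_tip (a point): Middle of the front edge of that scraper's blade, on its underside: 106 mm ahead (+x) of scraper_c_grip and 14 mm below it. Same axes.
- slot_0 (a point): Storage block, left-hand (+y) slot: middle of its floor at its back end; a blade tip belongs here. x is into the slot, z up. The slot opens towards the robot (-x), is 60 mm deep, 46 mm wide and 13 mm high with the nut at 0; the ceiling (clamp) sinks 2.8 mm per rad of nut, to 6 mm at 2.5 rad.
- slot_1 (a point): Storage block, middle slot: middle of its floor at its back end; a blade tip belongs here. x is into the slot, z up. The slot opens towards the robot (-x), is 60 mm deep, 46 mm wide and 13 mm high with the nut at 0; the ceiling (clamp) sinks 2.8 mm per rad of nut, to 6 mm at 2.5 rad.
- slot_2 (a point): Storage block, right-hand (-y) slot: middle of its floor at its back end; a blade tip belongs here. x is into the slot, z up. The slot opens towards the robot (-x), is 60 mm deep, 46 mm wide and 13 mm high with the nut at 0; the ceiling (clamp) sinks 2.8 mm per rad of nut, to 6 mm at 2.5 rad.
- storage_block: Storage block, fixed; origin under it, on the bench: the middle slot's back end is 35 mm ahead (+x), the tower's axis 73 mm. 190 mm wide; three slots 62 mm apart, any scraper in any slot. Slot floors are 8 mm above the bench, level with an apron reaching 90 mm in front of the slot mouths, on which the handles rest. Walls between slots 36 mm high, clamp bridge 54 mm.
- bore_mouth (a point): Centre of the mouth of the block's bored tower, 96 mm above the bench, outer diameter 66 mm, bore diameter 48 mm and 82 mm deep, with the nut standing on the bore's floor. The tower rises behind the slots. z up. Fixed to the block.
- nut_top (a point): Centre of the top of the square nut down the bore, 65 mm below the mouth (30 mm above the bench). Nut 22 mm square, 16 mm high, its top 4 mm reduced to 18.5 mm square. x and y are square to the nut's flats and turn with it; z up.
- nut (a joint): Angle of the nut, rad: grows clockwise seen from above, from a firm stop at 0 (clamp fully up) to a firm stop at 2.5 (clamp fully down); starts between 2.05 and 2.48. Friction torque 0.2 N m; it stays where it is left. It drives the clamp plate down on the slots.
- key_grip (a point): Long socket key, 168 mm tall, 0.3 kg, standing upright in its stand: this is the centre of its black square grip, 142 mm above its foot. The grip is 24 mm square (flats square to x and y) and 52 mm high (116 to 168 mm above the foot); grip it from above across its flats, two opposite ones. Socket about 40 mm over its corners. z up; x, y square to the socket.
- key_foot (a point): Centre of the open lower end of the key, on its axis: the socket is a square recess 26.5 mm across its flats (square to the key's x and y) and 18 mm deep, so on the 22 mm nut it has about 13 degrees of play either way and fits every quarter turn. Seated on the nut this point is about 16 mm below nut_top.
- socket_key: The socket key as a whole; origin at its foot (same point and axes as key_foot).
- stand_seat (a point): Centre of the seat in the key stand, a round grey cup, inner diameter 48 mm, outer 64 mm, rim 32 mm above the seat (40 mm above the bench) on an 84 mm square foot; the seat is 8 mm above the bench. The key's foot stands here. z up.
- timer: White lab timer standing on the bench, about 24 x 70 x 66 mm; origin under its centre. A bystander.
- petri_dish: Petri dish, 90 mm across, 12 mm high; origin under its centre. A bystander.
- marker: Marker pen lying on the bench, 128 mm long (along its y); origin under its centre. A bystander.
Things that resemble listed ones, but are neither listed nor needed, are in the scene too. Leave any red look-alike of the socket_key alone.

How it is judged:
By the outcome, as a careful person would: the job done as asked, in the order asked, and still so for the second after the job is handed in, with the robot touching nothing.
Of scraper_a, scraper_b, scraper_c only 2 to 3 are there at a start; the rules pass over those that are not, and their reading is None.
At some moment in a run one of scraper_a, scraper_b, scraper_c may be knocked a few centimetres aside while the robot is not near it.
Once in a run the grip may slacken for a moment while it holds something.
It also fails if it takes over 210 s, if anything falls off the work surface, if the arm or the gripper's body presses on something with over 40 N, if the wrist force passes 120 N, or if a joint passes its speed limit or range.

ROBOT

A 6-joint arm with a two-finger parallel gripper is mounted at the origin on a cart in front of the work surface, level with it; the furniture and walls round the work are solid. World frame = base frame: x ahead of the robot, y to its left, z up, the work surface at z = 0. Lengths are in m, angles in rad, forces in N, time in s.
With the tool pointing down it reaches from about 0.425 to 0.95 m from the base axis. Payload 3.5 kg.
Tool frame: the origin (TCP) lies at the very end of the fingers, on their centre line; the grasp point (between the pads) lies 19 mm behind it; x points along the fingers, z is the direction in which the jaws open and shut, and the axes are right-handed (so a half turn about x gives the same grasp; the last joint's range is limited). The gripper opens to 85 mm and grips with 20 to 120 N. Pads are 22 mm wide; open, the fingers measure 114 mm over their backs; the gripper's body (76 mm by 85 mm) begins 54 mm behind the grasp point. The pads swing forward as they close: fully open they stand 13 mm farther back than shut.
Start: joints at [-1.46, 0.286, 1.577, -0, 1.279, -0.15], TCP at [0.174, -0.652, 0.231] pointing down, gripper open.
Joint ranges: [-2.77, 2.77], [-0.9, 2.22], [0.21, 2.48], [-1.53, 4.67], [0.24, 2.81], [-2.84, 2.84]. Speed limits (rad/s): [2.79, 2.79, 3.14, 3.14, 3.14, 3.14].

INTERFACE

Orientations are given as a unit quaternion [x, y, z, w].
In Python, from plant import ctrl, cams gives the robot as it stands.
- The arm moves only by the tool play_rows, never from a script. Its argument "rows" is a list of rows, each a list of 3 entries, a list of its own where there are three numbers: the opening in per cent of the stroke, from 0 (shut) to 100 (fully open), then the shift along the tool's x, y, z in units of 0.3 m (1.0 is 0.3 m), then the turn, a rotation vector about the tool's x, y, z in units of pi/2 rad (1.0 is pi/2 rad). A call has 1 to 10 rows; each row is the pose to reach, as a shift and turn from the pose commanded when the call began, along the tool's axes at that moment; what a row does not reach only later rows make up. A row lasts 1/12 s, in which the tool goes at most 41.7 mm and 7.16 degrees, less where a joint would pass 70% of its speed; a pose out of reach is approached as far as the arm can. A call with a number of a shift or a turn outside -1 to 1 is refused whole. A call with a gripper value outside its range is refused whole. The fingers move at their own pace and stop on an object; "force" is the grip in N (left out, the last holds). Time passes only in rows, so rows that repeat a pose let the fingers close. It gives the time, the measured TCP pose, the force and the opening at its end, in the units of the state.
- ctrl.get_state(): the state, without advancing time (a new reading comes with each control period).
- cams.read_camera(name): name is "scene" or "side" or "wrist"; returns a dict with "color" (480x640x3 uint8, red, green, blue), "fx", "fy", "cx", "cy" (pixels), "k1" (the pictures are not rectified: a ray, as slopes to the right and down, at radius r is drawn at 1 + k1 r^2 times it, then the intrinsics apply), "view" (4x4, takes a point from world to camera coordinates). Camera axes: x right, y down, z forward; pixel columns grow to the right and rows downward; lengths in m; the calibration is good to about 2 mm. A picture is of the moment at which its call begins. There is no depth.
- ctrl.sign_off(): hands the job in, once; it reports no verdict.
The state is a dict: "time": time; "qpos": joint angles; "dq": joint speeds; "joint_efforts": joint torques, N m; "eef_pos": TCP position; "tcp_rot": TCP orientation; "contact_force": force on the tool from outside, world axes, zero at the start; "wrist_torque": the same for the moment, N m; "opening": opening from 0.0 (shut) to 1.0 (fully open).
Only numpy, scipy, OpenCV 4.12 (cv2) and the standard library are available. Lean on these libraries where they do the work, as an engineer would, in place of code of your own. Each camera call takes 0.05 s, during which the arm holds its last target. There are 200 camera calls.

## Working session

There is one attempt and no reset: what is moved stays moved. The work goes in short steps, Python scripts to look and compute and a tool call to move; the robot and the scene stay as the last step left them, time stands still between calls to the robot, and variables do not carry over. Pictures are saved under pics/ and viewed, about 12 in all and at most 16, crops included, and the job is handed in when it is done.

Besides the shell and the picture viewer there is one more tool, called after "Emit:" as name(argument=value, ...) on one line, values as JSON. play_rows: Moves the arm, as the interface text tells. Shifts and turns lie within -1 to 1; 1 stands for 0.3 m of shift or pi/2 rad of turn. Its arguments: {"type":"object","properties":{"rows":{"type":"array"},"force":{"type":"number"}},"required":["rows"]}

```bash
ls; mkdir -p pics
python3 - <<'E'
from plant import ctrl,cams
import cv2,numpy as np
print(ctrl.get_state())
for n in ["scene","side"]:
    d=cams.read_camera(n)
    cv2.imwrite(f"pics/{n}0.png",d["color"][:,:,::-1])
    np.savez(f"pics/{n}0.npz",**d)
    print(n,d["fx"],d["fy"],d["cx"],d["cy"],d["k1"],np.round(d["view"],3).tolist())
E
```

```text
pics
{'time': 0.0, 'qpos': array([-1.46001772e+00,  2.87178544e-01,  1.57815025e+00, -4.84330620e-06,
        1.27857451e+00, -1.50020214e-01]), 'dq': array([ 0.00026728, -0.0002697 , -0.00109998, -0.0002462 , -0.00035699,
        0.0004919 ]), 'joint_efforts': array([-2.34435474e-04, -4.05979228e+01, -2.92628378e+01, -8.75613046e-05,
        5.89805364e-03, -5.70022706e-06]), 'eef_pos': array([ 0.17399319, -0.65152787,  0.22995306]), 'tcp_rot': array([ 0.431327  ,  0.56133743, -0.4301515 ,  0.56020263]), 'contact_force': array([-0.06141541, -0.0218563 , -0.05622267]), 'wrist_torque': array([ 0.01375832, -0.05462019, -0.03624049]), 'opening': 0.997763839013615}
scene 538.5603854257204 538.5603854257204 316.7894611766972 244.67355861800712 -0.08412553714807806 [[-0.611, -0.791, 0.007, 0.134], [-0.425, 0.321, -0.847, 0.389], [0.668, -0.52, -0.532, 0.643], [0.0, 0.0, 0.0, 1.0]]
side 521.0760898907108 521.0760898907108 314.4234172881055 241.85894325752383 -0.1051448596209715 [[0.976, 0.216, -0.002, -0.435], [0.174, -0.793, -0.583, -0.183], [-0.128, 0.569, -0.812, 1.284], [0.0, 0.0, 0.0, 1.0]]
```

View pics/scene0.png

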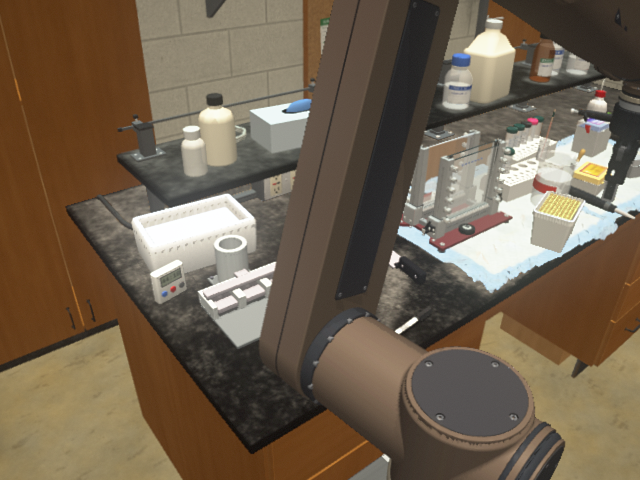

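View pics/side0.png

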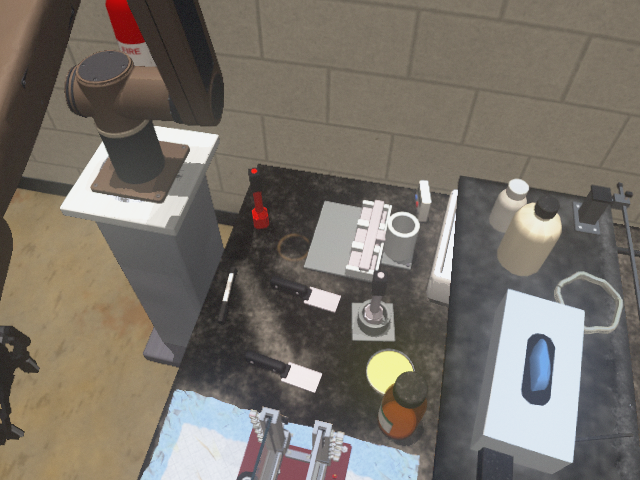

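Scene view: the arm hides most of the bench. Side view, key candidates: grey/black key in its stand (375,315; grip at 379,285) and a red look-alike (259,205), so I choose the grey one. Scraper candidates: (305,294) and (287,372). The white-and-black stick at (228,295) is the marker. Block is at (370,240), tower at (401,235), timer at (423,200), petri dish at (390,372).

```bash
cat > h.py <<'E'
import numpy as np, cv2
from scipy.spatial.transform import Rotation as R
def load(f): return dict(np.load(f))
def K(d): return np.array([[d["fx"],0,d["cx"]],[0,d["fy"],d["cy"]],[0,0,1]],float)
def dist(d): return np.array([float(d["k1"]),0,0,0,0])
def proj(d,P):
    V=d["view"]; return cv2.projectPoints(np.atleast_2d(np.array(P,float)),cv2.Rodrigues(V[:3,:3])[0],V[:3,3],K(d),dist(d))[0][:,0]
def back(d,uv,z):
    uv=np.atleast_2d(np.array(uv,float)); V=d["view"]
    n=cv2.undistortPoints(uv[:,None],K(d),dist(d))[:,0]
    r=np.c_[n,np.ones(len(n))]@V[:3,:3]; c=-V[:3,:3].T@V[:3,3]
    return c+r*((z-c[2])/r[:,2])[:,None]
def down(yaw):
    # tool x down, tool z (jaw axis) along world heading yaw
    z=np.array([np.cos(yaw),np.sin(yaw),0]);x=np.array([0,0,-1.]);return R.from_matrix(np.c_[x,np.cross(z,x),z])
def move(st,pos,rot):
    """shift & turn in interface units, from state st (assumes commanded=measured)"""
    r0=R.from_quat(st["tcp_rot"]); return np.round(r0.inv().apply(np.array(pos)-st["eef_pos"])/.3,4),np.round((r0.inv()*rot).as_rotvec()/(np.pi/2),4)
def crop(img,x0,y0,x1,y1,s,f):
    c=cv2.resize(img[y0:y1,x0:x1,::-1],None,fx=s,fy=s,interpolation=cv2.INTER_CUBIC);cv2.imwrite(f,c)
E
python3 - <<'E'
from h import *
d=load("pics/side0.npz"); crop(d["color"],210,180,460,400,3,"pics/c1.png")
for n,p,z in [("key foot",(374,322),.008),("grip top",(381,276),.176),("tower",(404,226),.096),("red",(260,225),.0),("petri",(390,372),.012)]: print(n,back(d,p,z).round(3))
E
```

```text
key foot [[ 0.632 -0.298  0.008]]
grip top [[ 0.628 -0.296  0.176]]
tower [[ 0.658 -0.116  0.096]]
red [[ 0.342 -0.107  0.   ]]
petri [[ 0.677 -0.396  0.012]]
```

View pics/c1.png

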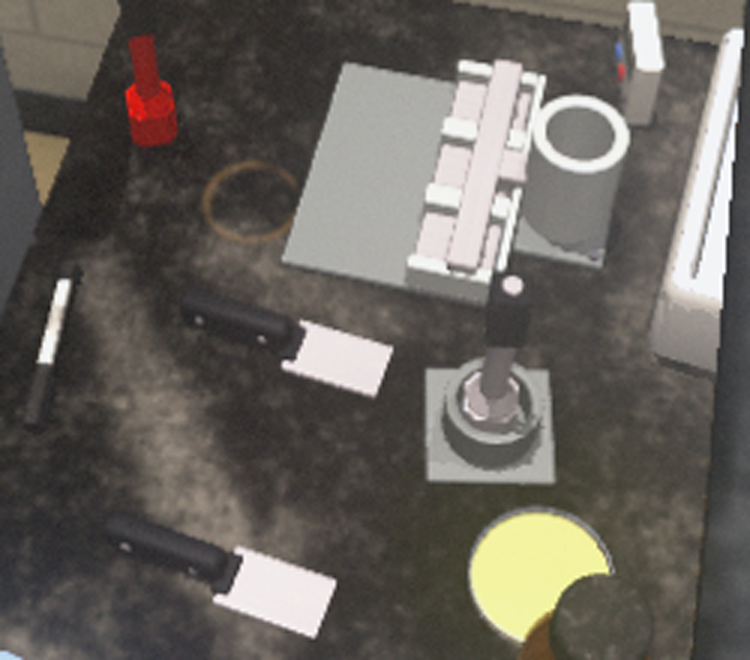

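Crop: the grey key stands in its cup (stand corners 426,369 / 547,367 / 555,482 / 428,482 in crop). Scraper blades have corners near (303,320)…(283,366) and (241,547)…(214,601). Tower mouth is at (580,133), apron front corners at (345,63) and (283,260). The choice of the grey key is confirmed.

Run:
```python
from h import *
d=load("pics/side0.npz")
def c(pts): return np.array(pts,float)/3+[210-.33,180-.33]
def show(n,p): print(n,p[:,:2].round(4).tolist(),p.mean(0).round(4))
print("apron",back(d,c([(345,63),(283,260)]),.008).round(4).tolist())
print("tower",back(d,c([(581,134)]),.096).round(4), "backfoot",back(d,c([(602,265)]),.008).round(4))
show("stand",back(d,c([(426,369),(547,367),(555,482),(428,482)]),.008))
for n,q,h in [("A",[(303,320),(392,350),(376,396),(283,366)],[(183,296),(300,330)]),("B",[(241,547),(336,579),(317,637),(214,601)],[(108,520),(238,570)])]:
    p=back(d,c(q),.005);show(n,p); v=p[1]-p[0]+p[2]-p[3]; print(" yaw",np.arctan2(v[1],v[0]), "len",np.linalg.norm(v)/2, "tip",(p[1]+p[2])[:2]/2)
print("griptop",back(d,c([(512,287)]),.168+.008).round(4))
print("timer",back(d,c([(640,122)]),0).round(3),"wallbox",back(d,c([(655,350)]),0).round(3))
from plant import ctrl
s=ctrl.get_state()
for yaw in (0,np.pi/2,-np.pi/2): print(yaw,move(s,[.55,-.30,.33],down(yaw)))
```

```text
apron [[0.4721, -0.0118, 0.008], [0.4666, -0.1992, 0.008]]
tower [[ 0.6557 -0.1119  0.096 ]] backfoot [[ 0.6879 -0.1551  0.008 ]]
stand [[0.5808, -0.264], [0.6607, -0.2451], [0.6772, -0.3283], [0.5968, -0.3456]] [ 0.6289 -0.2957  0.008 ]
A [[0.4908, -0.2425], [0.5554, -0.2527], [0.5516, -0.2897], [0.4855, -0.2808]] [ 0.5208 -0.2664  0.005 ]
 yaw -0.1453580685871302 len 0.06600268147483726 tip [ 0.55348154 -0.27122345]
B [[0.4893, -0.4138], [0.5524, -0.4217], [0.5489, -0.4609], [0.4816, -0.4522]] [ 0.518  -0.4371  0.005 ]
 yaw -0.1266001459593217 len 0.06571419479725495 tip [ 0.55060561 -0.44129368]
griptop [[ 0.6267 -0.2947  0.176 ]]
timer [[ 0.703 -0.014  0.   ]] wallbox [[ 0.732 -0.211 -0.   ]]
0 (array([-0.3309,  1.5132, -0.8099]), array([-0.834 , -0.001 , -0.0011]))
1.5707963267948966 (array([-0.3309,  1.5132, -0.8099]), array([-1.834,  0.   , -0.002]))
-1.5707963267948966 (array([-0.3309,  1.5132, -0.8099]), array([ 0.166 , -0.0014, -0.    ]))
```

Run:
```python
from h import *
from plant import ctrl
s=ctrl.get_state()
print(move(s,[.36,-.48,.34],down(-1.37)))
print(move(s,[.58,-.30,.34],down(-1.37)))
d=load("pics/side0.npz"); print([back(d,[(455,250)],z).round(2).tolist() for z in (.1,.2,.3)])
```

```text
(array([-0.3654,  0.7466, -0.3935]), array([ 0.0382, -0.0014, -0.0002]))
(array([-0.3643,  1.6098, -0.7842]), array([ 0.0382, -0.0014, -0.0002]))
[[[0.76, -0.16, 0.1]], [[0.75, -0.23, 0.2]], [[0.73, -0.31, 0.3]]]
```

Emit:
play_rows(rows=[[100, [-0.3654, 0.1, -0.05], [0, 0, 0]], [100, [-0.3654, 0.2, -0.1], [0, 0, 0]], [100, [-0.3654, 0.45, -0.25], [0, 0, 0]], [100, [-0.3654, 0.7466, -0.3935], [0, 0, 0]], [100, [-0.3654, 0.7466, -0.3935], [0, 0, 0]], [100, [-0.3654, 0.7466, -0.3935], [0, 0, 0]], [100, [-0.3654, 0.7466, -0.3935], [0, 0, 0]], [100, [-0.3654, 0.7466, -0.3935], [0, 0, 0]], [100, [-0.3654, 0.7466, -0.3935], [0, 0, 0]]])

```text
time: 0.85
eef_pos: [0.3622, -0.4783, 0.3415]
tcp_rot: [0.429, 0.561, -0.429, 0.562]
contact_force: [-0.1, -0.0, 0.1]
opening: 1.002
```

Emit:
play_rows(rows=[[100, [0, 0.8632, -0.3907], [0, 0, 0]], [100, [0, 0.8632, -0.3907], [0, 0, 0]], [100, [0, 0.8632, -0.3907], [0, 0, 0]], [100, [0, 0.8632, -0.3907], [0, 0, 0]], [100, [0, 0.8632, -0.3907], [0, 0, 0]], [100, [0, 0.8632, -0.3907], [0, 0, 0]], [100, [0, 0.8632, -0.3907], [0, 0, 0]], [100, [0, 0.8632, -0.3907], [0, 0, 0]], [100, [0, 0.8632, -0.3907], [0, 0, 0]], [100, [0, 0.8632, -0.3907], [0, 0, 0]]])

```text
time: 1.68
eef_pos: [0.5792, -0.3018, 0.3399]
tcp_rot: [0.431, 0.561, -0.431, 0.56]
contact_force: [-0.1, -0.7, 1.0]
opening: 0.999
```

```bash
cat > snap.py <<'E'
import sys
from h import *
from plant import ctrl,cams
def snap(n,f):
    d=cams.read_camera(n); np.savez(f"pics/{f}.npz",**d); cv2.imwrite(f"pics/{f}.png",d["color"][:,:,::-1]); return load(f"pics/{f}.npz")
if __name__=="__main__": snap(sys.argv[1],sys.argv[2]); s=ctrl.get_state(); print(s["time"],s["eef_pos"],s["qpos"].round(3))
E
python3 snap.py wrist w1; python3 -c "
from h import *
d=load('pics/w1.npz');V=d['view'];print('cam',-V[:3,:3].T@V[:3,3],V[2,:3],d['fx'],d['k1']);print(proj(d,[[.6289,-.2957,.008],[.6267,-.2947,.176],[.6565,-.1115,.096]]))"
```

```text
1.7333 [ 0.57891149 -0.30206293  0.34018896] [-6.360e-01  1.800e-01  1.507e+00 -1.000e-03  1.456e+00  6.760e-01]
cam [ 0.66111451 -0.2793372   0.4829423 ] [-0.31858675 -0.08449929 -0.94411988] 334.6391959322073 -0.01527477444203344
[[320.73868869 151.54082323]
 [321.91348444 167.93037181]
 [161.20874189  86.4171222 ]]
```

View pics/w1.png

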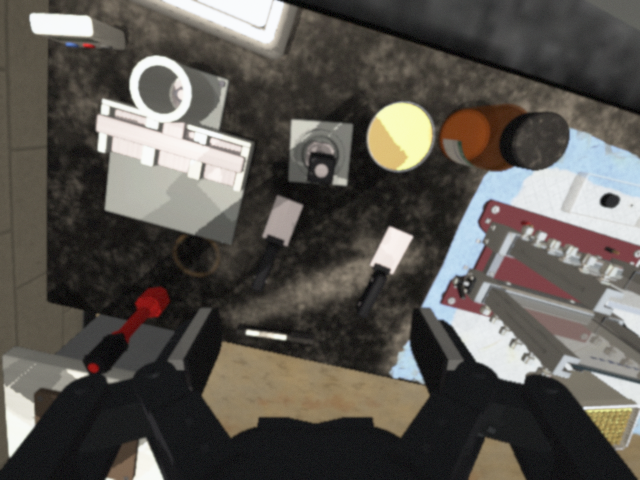

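Wrist view: key at (320,165), tower mouth at (160,90) with the nut visible at (180,93), two scrapers at (275,240) and (385,265), petri dish at (400,136), red key at (130,330). Next, a close crop of the key and the bore.

```bash
python3 -c "
from h import *
d=load('pics/w1.npz');c=d['color'];a=c[110:200,280:360];b=c[50:140,120:200]
crop(np.hstack([a,b]),0,0,160,90,5,'pics/c2.png')"
```

```text
(no output)
```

View pics/c2.png

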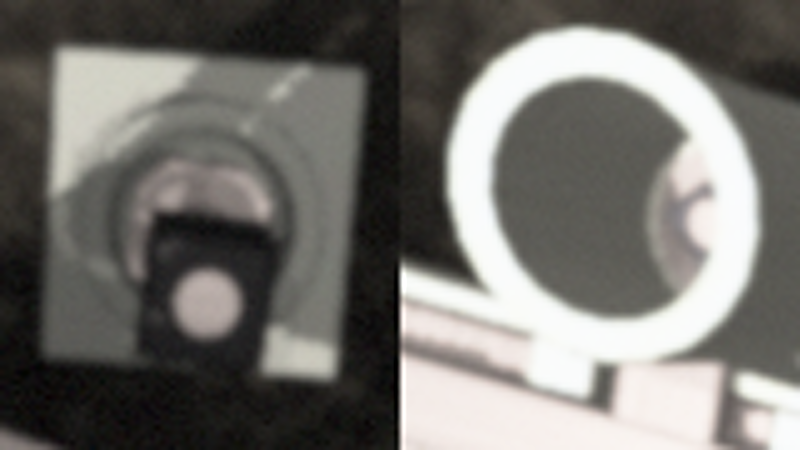

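Run:
```python
from h import *
d=load("pics/w1.npz")
f=lambda q,x0,y0:np.array(q,float)/5+[x0-.4,y0-.4]
p=back(d,f([(208,303),(140,355),(265,373),(278,240)],280,110),.176);print(p.round(4))
for i,j in((1,2),(2,3)):
    v=p[j]-p[i];print("edge yaw",np.arctan2(v[1],v[0]),np.linalg.norm(v))
q=back(d,f([(57,47),(367,70),(335,380),(42,358)],280,110),.008);print("stand",q.mean(0).round(4));v=q[1]-q[0];print(np.arctan2(v[1],v[0]))
# tower: outer ellipse extremes
b=f([(449,165),(758,195),(592,28),(630,362)],120-80,50)
print("tower",back(d,b,.096).round(4).tolist(),back(d,b,.096).mean(0).round(4))
# blades, block from full image: blade corners
for n,z,q in [("apron",.008,[(107,210),(230,243)])]: 
  print(n,back(d,q,z).round(4).tolist())
```

```text
[[ 0.6246 -0.2946  0.176 ]
 [ 0.6123 -0.2851  0.176 ]
 [ 0.615  -0.308   0.176 ]
 [ 0.6385 -0.3038  0.176 ]]
edge yaw -1.4538758339343205 0.023149443032635497
edge yaw 0.17892586532596463 0.023896048658592323
stand [ 0.6263 -0.2948  0.008 ]
-1.3809502620360767
tower [[0.6517, -0.0783, 0.096], [0.6624, -0.1427, 0.096], [0.6854, -0.1048, 0.096], [0.6219, -0.1203, 0.096]] [ 0.6554 -0.1115  0.096 ]
apron [[0.4691, -0.0147, 0.008], [0.4648, -0.1985, 0.008]]
```

Run:
```python
from h import *
from plant import ctrl
s=ctrl.get_state();print(move(s,[.574,-.134,.22],R.from_quat(s["tcp_rot"])))
```

```text
(array([ 0.4007,  0.128 , -0.5456]), array([0., 0., 0.]))
```

Emit:
play_rows(rows=[[100, [0.4, 0.128, -0.5456], [0, 0, 0]], [100, [0.4, 0.128, -0.5456], [0, 0, 0]], [100, [0.4, 0.128, -0.5456], [0, 0, 0]], [100, [0.4, 0.128, -0.5456], [0, 0, 0]], [100, [0.4, 0.128, -0.5456], [0, 0, 0]], [100, [0.4, 0.128, -0.5456], [0, 0, 0]], [100, [0.4, 0.128, -0.5456], [0, 0, 0]], [100, [0.4, 0.128, -0.5456], [0, 0, 0]]])

```text
time: 2.4
eef_pos: [0.575, -0.1341, 0.2219]
tcp_rot: [0.431, 0.56, -0.431, 0.561]
contact_force: [1.2, 0.4, -0.3]
opening: 0.994
```

```bash
python3 snap.py wrist w2; python3 -c "
from h import *
d=load('pics/w2.npz');p=proj(d,[[.6555,-.1115,.096],[.6555,-.1115,.03]]);print(p)
x,y=p[1].astype(int);x0=max(0,x-40);y0=max(0,y-40);print(x0,y0);crop(d['color'],x0,y0,x0+90,y0+80,7,'pics/c3.png')"
```

```text
2.45 [ 0.57544942 -0.13453698  0.22261832] [-4.010e-01  1.090e-01  1.799e+00 -1.000e-03  1.231e+00  9.110e-01]
[[314.10488938 126.70698586]
 [314.17823793 126.46205007]]
274 86
```

View pics/c3.png

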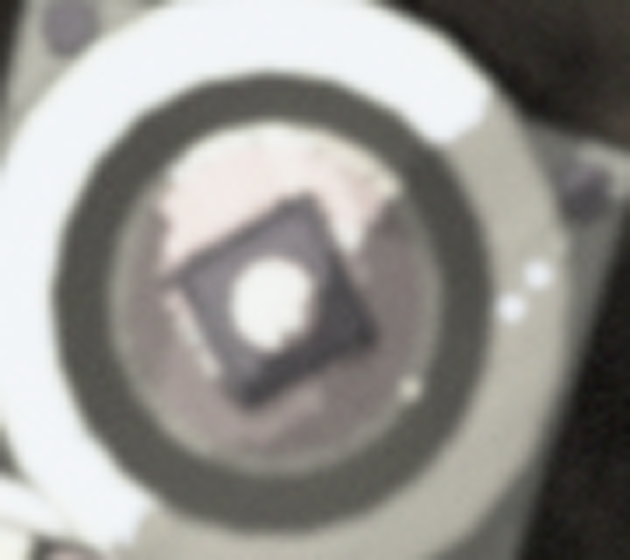

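Run:
```python
from h import *
from plant import ctrl
d=load("pics/w2.npz")
f=lambda q:np.array(q,float)/7+[274-.43,86-.43]
p=back(d,f([(175,275),(305,192),(378,335),(245,408)]),.030);print("nut",p.mean(0).round(4))
for i in range(4):
    v=p[(i+1)%4]-p[i];print((np.arctan2(v[1],v[0])%(np.pi/2)).round(3),np.linalg.norm(v).round(4))
b=back(d,f([(55,300),(490,300),(272,72),(272,530)]),.096);print("bore",b.mean(0).round(4), (b[:2].mean(0),b[2:].mean(0)))
s=ctrl.get_state()
t=[.6255,-.295]
print(move(s,[*t,.3],down(-1.42)))
print(move(s,[*t,.138],down(-1.42)))
```

```text
nut [ 0.6531 -0.1109  0.03  ]
0.799 0.0205
0.759 0.0209
0.744 0.0206
0.754 0.0197
bore [ 0.6536 -0.1107  0.096 ] (array([ 0.65399133, -0.11063346,  0.096     ]), array([ 0.65319986, -0.11078063,  0.096     ]))
(array([-0.2566,  0.0251,  0.5603]), array([ 0.0686,  0.0014, -0.0014]))
(array([0.2834, 0.0239, 0.5591]), array([ 0.0686,  0.0014, -0.0014]))
```

Run:
```python
from h import *
w=load("pics/w1.npz");s=load("pics/side0.npz");sc=load("pics/scene0.npz")
for z in(.1,.15,.2,.25,.3):
    print(z,back(s,[(458,180),(445,350)],z)[:,:2].round(3).tolist(),back(w,[(420,28),(630,100)],z)[:,:2].round(3).tolist(),back(sc,[(120,158),(165,210)],z)[:,:2].round(3).tolist())
```

```text
0.1 [[0.759, 0.033], [0.76, -0.373]] [[0.776, -0.357], [0.773, -0.599]] [[1.204, -0.086], [0.852, -0.061]]
0.15 [[0.75, -0.016], [0.752, -0.398]] [[0.761, -0.347], [0.759, -0.557]] [[1.082, -0.051], [0.761, -0.028]]
0.2 [[0.742, -0.065], [0.743, -0.422]] [[0.746, -0.337], [0.744, -0.515]] [[0.961, -0.016], [0.67, 0.005]]
0.25 [[0.734, -0.114], [0.735, -0.447]] [[0.731, -0.327], [0.729, -0.474]] [[0.839, 0.02], [0.58, 0.038]]
0.3 [[0.725, -0.162], [0.726, -0.471]] [[0.716, -0.316], [0.715, -0.432]] [[0.718, 0.055], [0.489, 0.071]]
```

Emit:
play_rows(rows=[[100, [-0.2566, 0.0251, 0.5603], [0.0686, 0, 0]], [100, [-0.2566, 0.0251, 0.5603], [0.0686, 0, 0]], [100, [-0.2566, 0.0251, 0.5603], [0.0686, 0, 0]], [100, [-0.2566, 0.0251, 0.5603], [0.0686, 0, 0]], [100, [-0.2566, 0.0251, 0.5603], [0.0686, 0, 0]], [100, [-0.2566, 0.0251, 0.5603], [0.0686, 0, 0]], [100, [-0.2566, 0.0251, 0.5603], [0.0686, 0, 0]], [100, [-0.2566, 0.0251, 0.5603], [0.0686, 0, 0]]])

```text
time: 3.12
eef_pos: [0.625, -0.2934, 0.298]
tcp_rot: [0.461, 0.537, -0.461, 0.536]
contact_force: [0.2, 0.5, -1.8]
opening: 1.001
```

```bash
cat > mv.py <<'E'
import sys
from h import *
from plant import ctrl
s=ctrl.get_state()
print("t",s["time"],s["eef_pos"].round(4),"q6",s["qpos"][5].round(3),"op",round(s["opening"],3),"F",s["contact_force"].round(1),"T",s["wrist_torque"].round(2))
for a in sys.argv[1:]:
    x,y,z,w=map(float,a.split(","));m=move(s,[x,y,z],down(w));print(a,m[0].tolist(),m[1].tolist())
E
python3 mv.py .6255,-.295,.3,-1.42 .6255,-.295,.14,-1.42
```

```text
t 3.1167 [ 0.625  -0.2934  0.298 ] q6 0.833 op 1.001 F [ 0.2  0.5 -1.8] T [0.03 0.02 0.01]
.6255,-.295,.3,-1.42 [-0.0067, 0.0008, 0.0057] [0.0006, -0.0002, -0.0]
.6255,-.295,.14,-1.42 [0.5266, 0.0008, 0.0058] [0.0006, -0.0002, -0.0]
```

Emit:
play_rows(rows=[[100, [0.25, 0, 0], [0, 0, 0]], [100, [0.4, 0, 0], [0, 0, 0]], [100, [0.5333, 0, 0], [0, 0, 0]], [100, [0.5333, 0, 0], [0, 0, 0]], [100, [0.5333, 0, 0], [0, 0, 0]], [100, [0.5333, 0, 0], [0, 0, 0]]])

```text
time: 3.62
eef_pos: [0.6238, -0.2907, 0.135]
tcp_rot: [0.46, 0.539, -0.46, 0.535]
contact_force: [0.4, 0.4, 0.7]
opening: 0.998
```

Emit:
play_rows(rows=[[0, [0, 0, 0], [0, 0, 0]], [0, [0, 0, 0], [0, 0, 0]], [0, [0, 0, 0], [0, 0, 0]], [0, [0, 0, 0], [0, 0, 0]], [0, [0, 0, 0], [0, 0, 0]], [0, [0, 0, 0], [0, 0, 0]], [0, [0, 0, 0], [0, 0, 0]], [0, [0, 0, 0], [0, 0, 0]], [0, [0, 0, 0], [0, 0, 0]], [0, [0, 0, 0], [0, 0, 0]]], force=70)

```text
time: 4.45
eef_pos: [0.6265, -0.2935, 0.14]
tcp_rot: [0.46, 0.536, -0.46, 0.538]
contact_force: [0.1, -0.7, 5.7]
opening: 0.27
```

```bash
python3 mv.py .6255,-.295,.28,-1.42
```

```text
t 4.45 [ 0.6265 -0.2935  0.14  ] q6 0.833 op 0.27 F [ 0.1 -0.7  5.7] T [-0.04  0.02  0.02]
.6255,-.295,.28,-1.42 [-0.4667, -0.0029, 0.0055] [0.0014, 0.0015, -0.0016]
```

Emit:
play_rows(rows=[[0, [-0.05, 0, 0], [0, 0, 0]], [0, [-0.15, 0, 0], [0, 0, 0]], [0, [-0.25, 0, 0], [0, 0, 0]], [0, [-0.35, 0, 0], [0, 0, 0]], [0, [-0.4667, 0, 0], [0, 0, 0]], [0, [-0.4667, 0, 0], [0, 0, 0]], [0, [-0.4667, 0, 0], [0, 0, 0]], [0, [-0.4667, 0, 0], [0, 0, 0]], [0, [-0.4667, 0, 0], [0, 0, 0]]])

```text
time: 5.2
eef_pos: [0.6241, -0.2918, 0.2741]
tcp_rot: [0.46, 0.539, -0.461, 0.534]
contact_force: [0.0, -0.3, -3.3]
opening: 0.272
```

```bash
python3 snap.py wrist w3; python3 mv.py .6535,-.111,.28,-1.42 .6535,-.111,.28,-0.81; python3 -c "
from h import *
d=load('pics/w3.npz');x,y=proj(d,[.626,-.294,.20])[0].astype(int);print(x,y);x0,y0=max(0,x-100),max(0,y-75)
crop(d['color'],x0,y0,x0+200,y0+150,4,'pics/c4.png')"
```

```text
5.25 [ 0.62423389 -0.29188401  0.27401395] [-0.584  0.293  1.49   0.     1.365  0.833]
t 5.25 [ 0.6242 -0.2919  0.274 ] q6 0.833 op 0.274 F [-0.   0.1 -3. ] T [ 0.06 -0.01  0.04]
.6535,-.111,.28,-1.42 [-0.0182, 0.1882, -0.5811] [0.0014, -0.0029, 0.0031]
.6535,-.111,.28,-0.81 [-0.0182, 0.1882, -0.5811] [-0.3869, -0.0038, 0.0022]
320 251
```

View pics/c4.png

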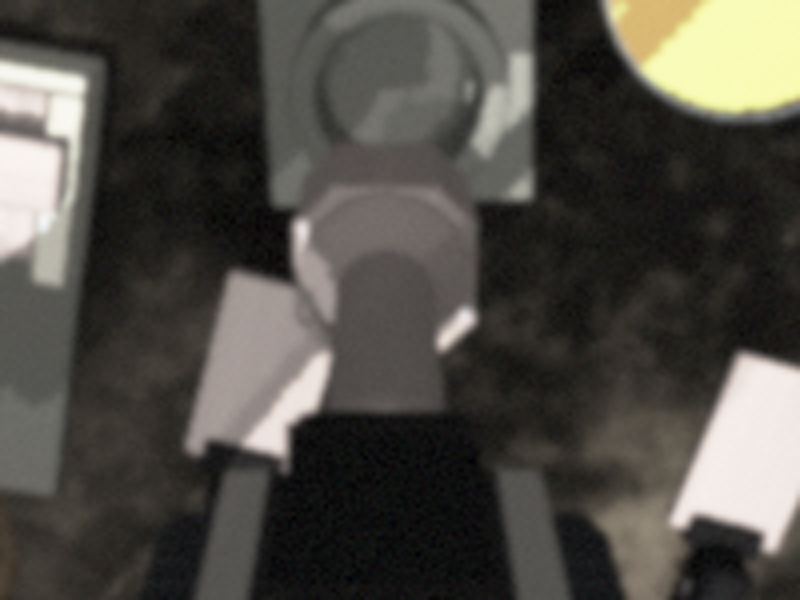

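Run:
```python
from h import *
d=load("pics/w3.npz");e=np.array([.6242,-.2919,.274]);a=np.linspace(0,6.28,60)
for r in(.0187,.02):
  for h in (0,.02,.03):
    P=np.c_[e[0]+r*np.cos(a),e[1]+r*np.sin(a),np.full(60,e[2]-.132+h)]
    q=(proj(d,P)-[220,176])*4;print(r,h,q.min(0).round(),q.max(0).round())
```

```text
0.0187 0 [300. 124.] [474. 290.]
0.0187 0.02 [294. 148.] [480. 325.]
0.0187 0.03 [290. 162.] [483. 344.]
0.02 0 [294. 118.] [480. 296.]
0.02 0.02 [287. 142.] [487. 331.]
0.02 0.03 [284. 155.] [490. 350.]
```

Emit:
play_rows(rows=[[0, [-0.0182, 0.05, -0.12], [-0.08, 0, 0]], [0, [-0.0182, 0.09, -0.25], [-0.16, 0, 0]], [0, [-0.0182, 0.13, -0.4], [-0.24, 0, 0]], [0, [-0.0182, 0.16, -0.5], [-0.32, 0, 0]], [0, [-0.0182, 0.1882, -0.5811], [-0.3869, 0, 0]], [0, [-0.0182, 0.1882, -0.5811], [-0.3869, 0, 0]], [0, [-0.0182, 0.1882, -0.5811], [-0.3869, 0, 0]], [0, [-0.0182, 0.1882, -0.5811], [-0.3869, 0, 0]], [0, [-0.0182, 0.1882, -0.5811], [-0.3869, 0, 0]], [0, [-0.0182, 0.1882, -0.5811], [-0.3869, 0, 0]]])

```text
time: 6.08
eef_pos: [0.6544, -0.1133, 0.2827]
tcp_rot: [0.279, 0.65, -0.28, 0.649]
contact_force: [0.2, 0.2, -4.0]
opening: 0.269
```

```bash
python3 snap.py wrist w4; python3 mv.py .654,-.111,.27,-0.81; python3 -c "
from h import *
d=load('pics/w4.npz');x,y=proj(d,[.6535,-.111,.14])[0].astype(int);x0,y0=max(0,x-80),max(0,y-70);print(x0,y0)
print(((proj(d,[[.6535,-.111,.096],[.6535,-.111,.142]])-[x0,y0])*5).round())
crop(d['color'],x0,y0,x0+160,y0+120,5,'pics/c5.png')"
```

```text
6.1333 [ 0.65450472 -0.11320347  0.2829663 ] [-0.324  0.23   1.55  -0.     1.362  0.489]
t 6.1333 [ 0.6545 -0.1132  0.283 ] q6 0.489 op 0.269 F [ 0.3  1.3 -2.7] T [-0.04  0.03  0.1 ]
.654,-.111,.27,-0.81 [0.0432, 0.0039, -0.0065] [-0.0014, -0.0003, 0.0003]
233 154
[[403. 293.]
 [402. 357.]]
```

View pics/c5.png

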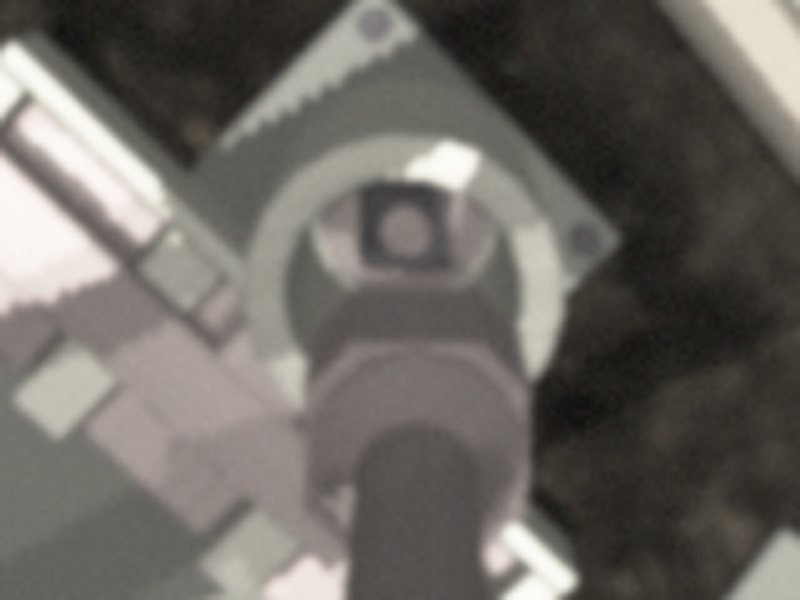

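Run:
```python
from h import *
d=load("pics/w4.npz");e=np.array([.6545,-.1132,.283]);u=np.array([np.cos(.76),np.sin(.76)]);v=np.array([u[1],-u[0]])
for hw in(.017,.0185):
  P=[[*(e[:2]+a*u*hw+b*v*hw),e[2]-.132+h] for a,b,h in((1,0,0),(0,1,0),(0,-1,0),(0,1,.02),(1,0,.02))]
  print(hw,((proj(d,P)-[233,154])*5).round().tolist())
```

```text
0.017 [[415.0, 280.0], [514.0, 376.0], [316.0, 377.0], [521.0, 413.0], [415.0, 311.0]]
0.0185 [[415.0, 272.0], [522.0, 376.0], [307.0, 377.0], [530.0, 413.0], [415.0, 302.0]]
```

Emit:
play_rows(rows=[[0, [0.0, 0.0, -0.0125], [0, 0, 0]], [0, [0.03, 0.0, -0.0125], [0, 0, 0]], [0, [0.06, 0, -0.0125], [0, 0, 0]], [0, [0.1, 0, -0.0125], [0, 0, 0]], [0, [0.15, 0, -0.0125], [0, 0, 0]], [0, [0.2, 0, -0.0125], [0, 0, 0]], [0, [0.25, 0, -0.0125], [0, 0, 0]], [0, [0.25, 0, -0.0125], [0, 0, 0]], [0, [0.25, 0, -0.0125], [0, 0, 0]]])

```text
time: 6.88
eef_pos: [0.6512, -0.1088, 0.2061]
tcp_rot: [0.279, 0.651, -0.279, 0.648]
contact_force: [0.0, -0.0, -1.9]
opening: 0.276
```

```bash
python3 mv.py .654,-.1093,.17,-0.81
```

```text
t 6.8833 [ 0.6512 -0.1088  0.2061] q6 0.491 op 0.276 F [ 0.  -0.  -1.9] T [0.   0.   0.01]
.654,-.1093,.17,-0.81 [0.1202, 0.0058, 0.0081] [-0.0, -0.0023, 0.0012]
```

Emit:
play_rows(rows=[[0, [0.04, 0.003, 0.004], [0, 0, 0]], [0, [0.08, 0.003, 0.004], [0, 0, 0]], [0, [0.12, 0.003, 0.004], [0, 0, 0]], [0, [0.12, 0.003, 0.004], [0, 0, 0]], [0, [0.12, 0.003, 0.004], [0, 0, 0]]])

```text
time: 7.3
eef_pos: [0.6526, -0.1091, 0.1704]
tcp_rot: [0.278, 0.651, -0.279, 0.649]
contact_force: [0.2, -0.3, -3.5]
opening: 0.268
```

```bash
python3 mv.py .6535,-.1095,.145,-0.81;  python3 snap.py wrist w5; python3 mv.py
```

```text
t 7.3 [ 0.6526 -0.1091  0.1704] q6 0.491 op 0.268 F [ 0.2 -0.3 -3.5] T [ 0.05 -0.    0.01]
.6535,-.1095,.145,-0.81 [0.0846, 0.0014, 0.0035] [-0.0, -0.0021, 0.0012]
7.35 [ 0.65332245 -0.10927169  0.17169752] [-0.319  0.311  1.659 -0.     1.174  0.491]
t 7.35 [ 0.6533 -0.1093  0.1717] q6 0.491 op 0.264 F [ 1.   0.  -2.1] T [-0.   -0.   -0.06]
```

Foot is near z=0.04 with no contact so far. Lowering onto the nut.

Emit:
play_rows(rows=[[0, [0.02, 0, 0], [0, 0, 0]], [0, [0.04, 0, 0], [0, 0, 0]], [0, [0.055, 0, 0], [0, 0, 0]], [0, [0.07, 0, 0], [0, 0, 0]], [0, [0.085, 0, 0], [0, 0, 0]], [0, [0.085, 0, 0], [0, 0, 0]], [0, [0.085, 0, 0], [0, 0, 0]]])

```text
time: 7.93
eef_pos: [0.6536, -0.1094, 0.1467]
tcp_rot: [0.279, 0.65, -0.279, 0.65]
contact_force: [-0.4, -0.2, -3.5]
opening: 0.272
```

```bash
python3 mv.py .6535,-.1095,.145,-0.81
```

```text
t 7.9333 [ 0.6536 -0.1094  0.1467] q6 0.491 op 0.272 F [-0.4 -0.2 -3.5] T [ 0.    0.03 -0.04]
.6535,-.1095,.145,-0.81 [0.0058, -0.0006, 0.0001] [0.0, -0.0001, 0.0001]
```

Emit:
play_rows(rows=[[0, [0.004, 0, 0], [0, 0, 0]], [0, [0.004, 0, 0], [-0.075, 0, 0]], [0, [0.004, 0, 0], [-0.15, 0, 0]], [0, [0.004, 0, 0], [-0.225, 0, 0]], [0, [0.004, 0, 0], [-0.3, 0, 0]], [0, [0.004, 0, 0], [-0.375, 0, 0]], [0, [0.004, 0, 0], [-0.45, 0, 0]], [0, [0.004, 0, 0], [-0.525, 0, 0]], [0, [0.004, 0, 0], [-0.6, 0, 0]], [0, [0.004, 0, 0], [-0.6, 0, 0]]])

```text
time: 8.77
eef_pos: [0.653, -0.1099, 0.146]
tcp_rot: [-0.048, 0.706, 0.047, 0.705]
contact_force: [-2.7, -1.0, -1.4]
opening: 0.271
```

```bash
python3 mv.py .6535,-.1095,.145,0.13
```

```text
t 8.7667 [ 0.653  -0.1099  0.146 ] q6 -0.453 op 0.271 F [-2.7 -1.  -1.4] T [-0.29  0.69 -0.05]
.6535,-.1095,.145,0.13 [0.0033, 0.001, 0.0019] [0.0028, -0.0014, 0.0004]
```

Emit:
play_rows(rows=[[0, [0, 0, 0], [-0.075, 0, 0]], [0, [0, 0, 0], [-0.15, 0, 0]], [0, [0, 0, 0], [-0.225, 0, 0]], [0, [0, 0, 0], [-0.3, 0, 0]], [0, [0, 0, 0], [-0.375, 0, 0]], [0, [0, 0, 0], [-0.45, 0, 0]], [0, [0, 0, 0], [-0.525, 0, 0]], [0, [0, 0, 0], [-0.6, 0, 0]], [0, [0, 0, 0], [-0.675, 0, 0]], [0, [0, 0, 0], [-0.75, 0, 0]]])

```text
time: 9.6
eef_pos: [0.6528, -0.1108, 0.1461]
tcp_rot: [-0.432, 0.562, 0.431, 0.559]
contact_force: [-3.1, -2.7, 0.0]
opening: 0.271
```

```bash
python3 mv.py .6535,-.1095,.145,1.3
```

```text
t 9.6 [ 0.6528 -0.1108  0.1461] q6 -1.631 op 0.271 F [-3.1 -2.7  0. ] T [-0.89  0.84 -0.27]
.6535,-.1095,.145,1.3 [0.0035, -0.0013, 0.0049] [0.0081, -0.0023, -0.0012]
```

Emit:
play_rows(rows=[[0, [0, 0, 0], [-0.05, 0, 0]], [0, [0, 0, 0], [-0.1, 0, 0]], [0, [0, 0, 0], [-0.13, 0, 0]], [0, [0, 0, 0], [-0.16, 0, 0]], [0, [0, 0, 0], [-0.16, 0, 0]]])

```text
time: 10.02
eef_pos: [0.6529, -0.1109, 0.1461]
tcp_rot: [-0.498, 0.504, 0.497, 0.501]
contact_force: [-4.0, -3.9, -0.7]
opening: 0.273
```

```bash
python3 mv.py .6535,-.1095,.145,1.56
```

```text
t 10.0167 [ 0.6529 -0.1109  0.1461] q6 -1.878 op 0.273 F [-4.  -3.9 -0.7] T [-1.07  0.91 -0.18]
.6535,-.1095,.145,1.56 [0.0036, -0.0019, 0.0049] [0.0, -0.0021, -0.0013]
```

Emit:
play_rows(rows=[[0, [0, 0, 0], [-0.03, 0, 0]], [0, [0, 0, 0], [-0.06, 0, 0]], [0, [0, 0, 0], [-0.09, 0, 0]], [0, [0, 0, 0], [-0.09, 0, 0]]])

```text
time: 10.35
eef_pos: [0.6533, -0.1108, 0.1461]
tcp_rot: [0.532, -0.467, -0.531, -0.465]
contact_force: [-3.5, -5.0, -0.6]
opening: 0.272
```

```bash
python3 mv.py .6535,-.1095,.145,1.70
```

```text
t 10.35 [ 0.6533 -0.1108  0.1461] q6 -2.02 op 0.272 F [-3.5 -5.  -0.6] T [-1.17  0.8  -0.09]
.6535,-.1095,.145,1.70 [0.0036, -0.0012, 0.0042] [0.0008, -0.0018, -0.0008]
```

Emit:
play_rows(rows=[[0, [0, 0, 0], [-0.02, 0, 0]], [0, [0, 0, 0], [-0.04, 0, 0]], [0, [0, 0, 0], [-0.04, 0, 0]]])

```text
time: 10.6
eef_pos: [0.6534, -0.1108, 0.1461]
tcp_rot: [0.546, -0.451, -0.545, -0.448]
contact_force: [-2.9, -4.2, -0.4]
opening: 0.274
```

```bash
python3 mv.py .6535,-.1095,.145,1.76
```

```text
t 10.6 [ 0.6534 -0.1108  0.1461] q6 -2.082 op 0.274 F [-2.9 -4.2 -0.4] T [-1.22  0.82 -0.19]
.6535,-.1095,.145,1.76 [0.0036, -0.0013, 0.004] [0.0024, -0.0018, -0.0009]
```

Emit:
play_rows(rows=[[0, [0, 0, 0], [-0.02, 0, 0]], [0, [0, 0, 0], [-0.04, 0, 0]], [0, [0, 0, 0], [-0.04, 0, 0]]])

```text
time: 10.85
eef_pos: [0.6534, -0.1107, 0.1461]
tcp_rot: [0.56, -0.433, -0.559, -0.431]
contact_force: [-2.7, -4.7, -0.1]
opening: 0.272
```

```bash
python3 mv.py .6535,-.1095,.145,1.82
```

```text
t 10.85 [ 0.6534 -0.1107  0.1461] q6 -2.145 op 0.272 F [-2.7 -4.7 -0.1] T [-1.26  0.75 -0.17]
.6535,-.1095,.145,1.82 [0.0037, -0.0015, 0.0039] [0.0042, -0.0018, -0.001]
```

Emit:
play_rows(rows=[[0, [0, 0, 0], [-0.02, 0, 0]], [0, [0, 0, 0], [-0.04, 0, 0]], [0, [0, 0, 0], [-0.04, 0, 0]]])

```text
time: 11.1
eef_pos: [0.6534, -0.1107, 0.1461]
tcp_rot: [0.573, -0.416, -0.572, -0.414]
contact_force: [-2.8, -3.9, 0.5]
opening: 0.27
```

```bash
python3 mv.py .6535,-.1095,.145,1.88
```

```text
t 11.1 [ 0.6534 -0.1107  0.1461] q6 -2.206 op 0.27 F [-2.8 -3.9  0.5] T [-1.27  0.78 -0.51]
.6535,-.1095,.145,1.88 [0.0037, -0.0015, 0.0039] [0.0047, -0.0014, -0.0009]
```

Emit:
play_rows(rows=[[0, [0, 0, 0], [-0.015, 0, 0]], [0, [0, 0, 0], [-0.03, 0, 0]], [0, [0, 0, 0], [-0.03, 0, 0]]])

```text
time: 11.35
eef_pos: [0.6534, -0.1108, 0.1461]
tcp_rot: [0.582, -0.403, -0.582, -0.401]
contact_force: [-2.4, -4.5, 0.1]
opening: 0.265
```

```bash
python3 mv.py .6535,-.1095,.145,1.92
```

```text
t 11.35 [ 0.6534 -0.1108  0.1461] q6 -2.252 op 0.265 F [-2.4 -4.5  0.1] T [-1.26  0.83 -0.74]
.6535,-.1095,.145,1.92 [0.0037, -0.0017, 0.0038] [0.0082, -0.0012, -0.0008]
```

Emit:
play_rows(rows=[[0, [0, 0, 0], [-0.02, 0, 0]], [0, [0, 0, 0], [-0.04, 0, 0]], [0, [0, 0, 0], [-0.04, 0, 0]]])

```text
time: 11.6
eef_pos: [0.6538, -0.1104, 0.1461]
tcp_rot: [0.594, -0.384, -0.593, -0.384]
contact_force: [-3.0, -3.8, -1.3]
opening: 0.275
```

```bash
python3 mv.py .6535,-.1095,.145,1.98
```

```text
t 11.6 [ 0.6538 -0.1104  0.1461] q6 -2.314 op 0.275 F [-3.  -3.8 -1.3] T [-1.07  0.58 -1.27]
.6535,-.1095,.145,1.98 [0.0038, -0.0002, 0.0032] [0.0091, -0.0007, 0.0004]
```

Emit:
play_rows(rows=[[0, [0, 0, 0], [0.03, 0, 0]], [0, [0, 0, 0], [0.06, 0, 0]], [100, [0, 0, 0], [0.06, 0, 0]], [100, [0, 0, 0], [0.06, 0, 0]], [100, [0, 0, 0], [0.06, 0, 0]], [100, [0, 0, 0], [0.06, 0, 0]], [100, [0, 0, 0], [0.06, 0, 0]], [100, [0, 0, 0], [0.06, 0, 0]], [100, [0, 0, 0], [0.06, 0, 0]]])

```text
time: 12.35
eef_pos: [0.6538, -0.1092, 0.1458]
tcp_rot: [0.577, -0.409, -0.577, -0.409]
contact_force: [-0.8, -0.3, -0.3]
opening: 0.995
```

Emit:
play_rows(rows=[[100, [-0.05, 0, 0], [0, 0, 0]], [100, [-0.1, 0, 0], [0, 0, 0]], [100, [-0.2, 0, 0], [0, 0, 0]], [100, [-0.35, 0, 0], [0, 0, 0]], [100, [-0.5333, 0, 0], [0, 0, 0]], [100, [-0.5333, 0, 0], [0, 0, 0]], [100, [-0.5333, 0, 0], [0, 0, 0]]])

```text
time: 12.93
eef_pos: [0.6561, -0.11, 0.314]
tcp_rot: [0.581, -0.408, -0.572, -0.411]
contact_force: [0.7, -1.0, 1.1]
opening: 1.0
```

```bash
python3 mv.py .50,-.28,.34,1.43
```

```text
t 12.9333 [ 0.6561 -0.11    0.314 ] q6 -2.226 op 1.0 F [ 0.7 -1.   1.1] T [ 0.02 -0.03 -0.01]
.50,-.28,.34,1.43 [-0.091, 0.6775, -0.3634] [0.3041, -0.0033, 0.0078]
```

Emit:
play_rows(rows=[[100, [-0.1, 0.1, -0.05], [0.05, 0, 0]], [100, [-0.1, 0.2, -0.12], [0.1, 0, 0]], [100, [-0.1, 0.35, -0.2], [0.17, 0, 0]], [100, [-0.1, 0.5, -0.28], [0.24, 0, 0]], [100, [-0.1, 0.6775, -0.3634], [0.3041, 0, 0]], [100, [-0.1, 0.6775, -0.3634], [0.3041, 0, 0]], [100, [-0.1, 0.6775, -0.3634], [0.3041, 0, 0]], [100, [-0.1, 0.6775, -0.3634], [0.3041, 0, 0]], [100, [-0.1, 0.6775, -0.3634], [0.3041, 0, 0]]])

```text
time: 13.68
eef_pos: [0.4977, -0.2791, 0.3347]
tcp_rot: [-0.463, 0.534, 0.464, 0.534]
contact_force: [0.2, 0.6, 0.0]
opening: 1.001
```

```bash
python3 snap.py wrist w6; python3 mv.py
```

```text
13.7333 [ 0.49815415 -0.27871532  0.33486669] [-6.880e-01 -5.000e-03  1.714e+00  1.000e-03  1.434e+00 -2.119e+00]
t 13.7333 [ 0.4982 -0.2787  0.3349] q6 -2.119 op 1.002 F [0.4 1.  1.2] T [-0.04 -0.05  0.04]
```

View pics/w6.png

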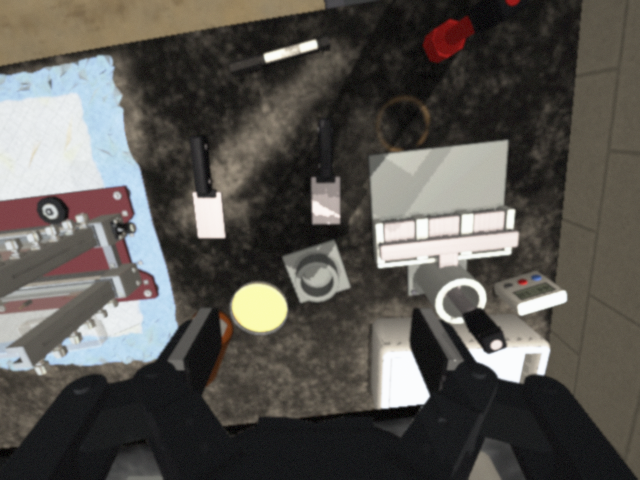

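Wrist view from the other side: the clamp is up and the key stands in the tower at (470,320). Scraper blades are at (326,200) and (210,215), handles at (326,150) and (202,165). Stand at (316,272) is empty, the bystanders are in place, and there is no third scraper.

```bash
cat > scr.py <<'E'
from h import *
def blade(d,x0,y0,x1,y1,thr=95,z=.005):
    g=cv2.cvtColor(d["color"],cv2.COLOR_RGB2GRAY)[y0:y1,x0:x1]
    m=(g>thr).astype(np.uint8); n,l,s,c=cv2.connectedComponentsWithStats(m)
    k=1+np.argmax(s[1:,4]); ys,xs=np.nonzero(l==k)
    p=back(d,np.c_[xs+x0,ys+y0],z)[:,:2]
    r=cv2.minAreaRect((p*1000).astype(np.float32)); b=cv2.boxPoints(r)/1000
    e=[b[1]-b[0],b[2]-b[1]]; v=max(e,key=np.linalg.norm); v=v if v[0]>0 else -v
    yaw=np.arctan2(v[1],v[0]); cen=np.array(r[0])/1000
    u=np.array([np.cos(yaw),np.sin(yaw)])
    return cen,yaw,np.linalg.norm(e[0]),np.linalg.norm(e[1]),cen-u*(.034+.039),s[k,4]
E
python3 - <<'E'
from scr import *
d=load("pics/w6.npz")
for n,b in(("A",(295,165,355,240)),("B",(180,180,240,250))):
    for t in(80,95,120):
        c,y,a,e,g,s=blade(d,*b,t);print(n,t,c.round(4),"yaw",round(y,3),round(a,4),round(e,4),"grip",g.round(4),s)
f=[(370,155),(508,141),(516,228),(378,236)]
print("apron",back(d,f[:2],.008).round(4).tolist())
# handle outlines for check
print("A handle ends",back(d,[(326,121)],.02).round(4),"B",back(d,[(198,138)],.02).round(4))
E
```

```text
A 80 [ 0.5181 -0.2658] yaw -0.141 0.0686 0.0425 grip [ 0.4458 -0.2555] 1280
A 95 [ 0.5181 -0.2659] yaw -0.141 0.0686 0.0423 grip [ 0.4458 -0.2556] 1231
A 120 [ 0.5181 -0.2652] yaw -0.141 0.0657 0.0408 grip [ 0.4458 -0.2549] 1130
B 80 [ 0.5071 -0.434 ] yaw 1.428 0.0863 0.0909 grip [ 0.4967 -0.5062] 2316
B 95 [ 0.5063 -0.4334] yaw -0.215 0.0908 0.0837 grip [ 0.435  -0.4178] 1967
B 120 [ 0.5085 -0.4239] yaw -0.167 0.0877 0.0686 grip [ 0.4365 -0.4118] 1528
apron [[0.4625, -0.1975, 0.008], [0.47, -0.0103, 0.008]]
A handle ends [[ 0.4107 -0.2517  0.02  ]] B [[ 0.4076 -0.4207  0.02  ]]
```

```bash
python3 mv.py .447,-.2555,.06,1.43
```

```text
t 13.7333 [ 0.4982 -0.2787  0.3349] q6 -2.119 op 1.002 F [0.4 1.  1.2] T [-0.04 -0.05  0.04]
.447,-.2555,.06,1.43 [0.9164, 0.179, 0.0518] [0.0003, 0.0007, -0.0005]
```

Emit:
play_rows(rows=[[60, [0.15, 0.179, 0.0518], [0, 0, 0]], [60, [0.3, 0.179, 0.0518], [0, 0, 0]], [60, [0.43, 0.179, 0.0518], [0, 0, 0]], [60, [0.56, 0.179, 0.0518], [0, 0, 0]], [60, [0.69, 0.179, 0.0518], [0, 0, 0]], [60, [0.8, 0.179, 0.0518], [0, 0, 0]], [60, [0.9164, 0.179, 0.0518], [0, 0, 0]], [60, [0.9164, 0.179, 0.0518], [0, 0, 0]], [60, [0.9164, 0.179, 0.0518], [0, 0, 0]], [60, [0.9164, 0.179, 0.0518], [0, 0, 0]]])

```text
time: 14.57
eef_pos: [0.4485, -0.2568, 0.0626]
tcp_rot: [-0.465, 0.533, 0.463, 0.534]
contact_force: [0.9, -0.2, 1.5]
opening: 0.603
```

```bash
python3 snap.py wrist w7; python3 mv.py .447,-.2555,.006,1.43
python3 - <<'E'
from scr import *
d=load("pics/w7.npz")
u=np.array([np.cos(-.141),np.sin(-.141)]);v=np.array([-u[1],u[0]]);c=np.array([.5188,-.2658])
P=[[*(c+a*u*.034+b*v*.02),.005] for a,b in((1,1),(1,-1),(-1,-1),(-1,1))]
q=proj(d,P);print(q.round())
for t in (70,95):print(blade(d,max(0,int(q[:,0].min())-12),int(q[:,1].min())-4,int(q[:,0].max())+12,min(480,int(q[:,1].max())+20),t))
E
```

```text
14.6167 [ 0.44922236 -0.25763558  0.06391317] [-0.717  0.148  2.078  0.     0.91  -2.148]
t 14.6167 [ 0.4492 -0.2576  0.0639] q6 -2.148 op 0.602 F [ 0.9 -0.2  0.1] T [-0.01 -0.01  0.06]
.447,-.2555,.006,1.43 [0.193, 0.0092, 0.0066] [0.0006, -0.0019, 0.003]
[[342. 391.]
 [289. 391.]
 [287. 312.]
 [345. 312.]]
(array([ 0.51753711, -0.26194913]), np.float32(-0.11768959), np.float32(0.07212676), np.float32(0.05050001), array([ 0.44504208, -0.25337761]), np.int32(4998))
(array([ 0.5177677, -0.2621123]), np.float32(-0.11514461), np.float32(0.071175955), np.float32(0.050197534), array([ 0.44525109, -0.25372531]), np.int32(4423))
```

Emit:
play_rows(rows=[[60, [0.09, 0.009, 0.0066], [0, 0, 0]], [60, [0.15, 0.009, 0.0066], [0, 0, 0]], [60, [0.193, 0.009, 0.0066], [0, 0, 0]], [60, [0.193, 0.009, 0.0066], [0, 0, 0]], [60, [0.193, 0.009, 0.0066], [0, 0, 0]], [60, [0.193, 0.009, 0.0066], [0, 0, 0]]])

```text
time: 15.12
eef_pos: [0.4464, -0.2557, 0.0057]
tcp_rot: [-0.465, 0.534, 0.462, 0.534]
contact_force: [0.6, 0.4, -0.0]
opening: 0.598
```

```bash
python3 mv.py .447,-.2555,.005,1.43
```

```text
t 15.1167 [ 0.4464 -0.2557  0.0057] q6 -2.148 op 0.598 F [ 0.6  0.4 -0. ] T [-0.02  0.05 -0.05]
.447,-.2555,.005,1.43 [0.0024, -0.0019, 0.0009] [0.0, -0.0018, 0.0029]
```

Close, then lift to about 50 mm.

Emit:
play_rows(rows=[[0, [0, 0, 0], [0, 0, 0]], [0, [0, 0, 0], [0, 0, 0]], [0, [0, 0, 0], [0, 0, 0]], [0, [0, 0, 0], [0, 0, 0]], [0, [0, 0, 0], [0, 0, 0]], [0, [0, 0, 0], [0, 0, 0]], [0, [0, 0, 0], [0, 0, 0]], [0, [0, 0, 0], [0, 0, 0]]], force=70)

```text
time: 15.78
eef_pos: [0.4455, -0.2551, 0.0044]
tcp_rot: [-0.464, 0.534, 0.463, 0.534]
contact_force: [-1.1, 0.5, 6.2]
opening: 0.194
```

Emit:
play_rows(rows=[[0, [-0.05, 0, 0], [0, 0, 0]], [0, [-0.1, 0, 0], [0, 0, 0]], [0, [-0.17, 0, 0], [0, 0, 0]], [0, [-0.17, 0, 0], [0, 0, 0]], [0, [-0.17, 0, 0], [0, 0, 0]], [0, [-0.17, 0, 0], [0, 0, 0]]])

```text
time: 16.28
eef_pos: [0.4438, -0.2536, 0.0528]
tcp_rot: [-0.463, 0.534, 0.464, 0.534]
contact_force: [0.6, 0.5, -1.0]
opening: 0.196
```

```bash
python3 mv.py .4375,-.1665,.056,1.54
```

```text
t 16.2833 [ 0.4438 -0.2536  0.0528] q6 -2.148 op 0.196 F [ 0.6  0.5 -1. ] T [0.03 0.07 0.01]
.4375,-.1665,.056,1.54 [-0.0104, 0.0615, 0.2845] [-0.0702, 0.0006, -0.0009]
```

Emit:
play_rows(rows=[[0, [-0.01, 0.02, 0.09], [-0.03, 0, 0]], [0, [-0.01, 0.04, 0.19], [-0.06, 0, 0]], [0, [-0.01, 0.0615, 0.2845], [-0.07, 0, 0]], [0, [-0.01, 0.0615, 0.2845], [-0.07, 0, 0]], [0, [-0.01, 0.0615, 0.2845], [-0.07, 0, 0]], [0, [-0.01, 0.0615, 0.2845], [-0.07, 0, 0]], [0, [-0.01, 0.0615, 0.2845], [-0.07, 0, 0]]])

```text
time: 16.87
eef_pos: [0.4382, -0.1677, 0.0565]
tcp_rot: [-0.492, 0.508, 0.492, 0.508]
contact_force: [0.0, -0.0, -0.9]
opening: 0.193
```

```bash
python3 snap.py wrist w8; python3 mv.py .4375,-.1665,.016,1.54; python3 -c "
from h import *
d=load('pics/w8.npz');
O=np.array([.5815,-.1089]);y=-.031;u=np.array([np.cos(y),np.sin(y)]);v=np.array([-u[1],u[0]])
P=[[*(O+a*u+b*v),z] for a,b,z in((-.025,-.095,.036),(-.025,.095,.036),(-.025,-.031,.036),(-.025,.031,.036),(-.115,-.095,.008))]
print(proj(d,P).round(1).tolist())
crop(d['color'],160,240,560,480,2,'pics/c6.png')"
```

```text
16.9167 [ 0.43831377 -0.16790844  0.05663993] [-0.582  0.06   2.192 -0.     0.89  -2.121]
t 16.9167 [ 0.4383 -0.1679  0.0566] q6 -2.121 op 0.196 F [-0.2 -0.3 -0.7] T [-0.03  0.04 -0.04]
.4375,-.1665,.016,1.54 [0.1355, 0.0028, 0.0046] [-0.0009, -0.0, -0.0001]
[[266.6, 446.6], [551.2, 445.0], [363.1, 446.6], [456.2, 446.1], [265.6, 305.9]]
```

View pics/c6.png

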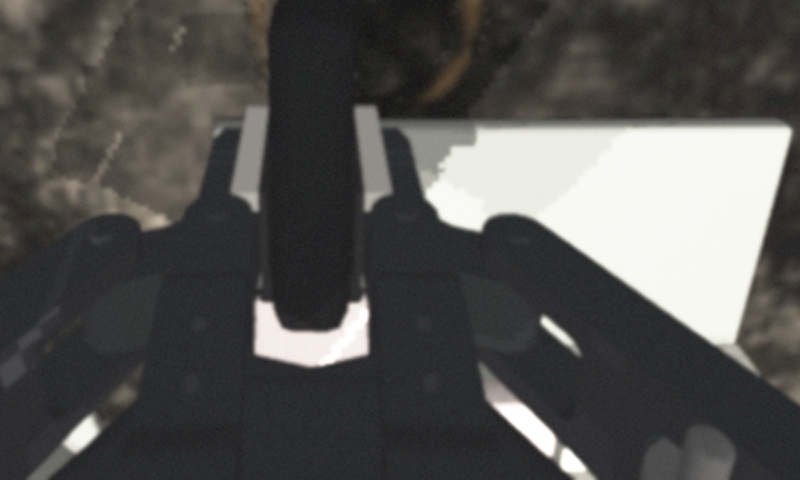

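Run:
```python
from h import *
d=load("pics/w8.npz")
p=back(d,np.array([(217,124),(792,125)],float)/2+[160,240],.008);print(p.round(4).tolist(),p.mean(0).round(4),np.linalg.norm(p[1]-p[0]))
b=back(d,np.array([(255,345),(369,345)],float)/2+[160,240],.057);print("blade z=.057",b.round(4).tolist(),b.mean(0).round(4))
h=back(d,np.array([(272,40),(354,40)],float)/2+[160,240],.08);print("handle top",h.round(4).tolist(),h.mean(0))
```

```text
[[0.4608, -0.1982, 0.008], [0.4674, -0.0106, 0.008]] [ 0.4641 -0.1044  0.008 ] 0.18766388779313195
blade z=.057 [[0.5026, -0.1845, 0.057], [0.5036, -0.153, 0.057]] [ 0.5031 -0.1688  0.057 ]
handle top [[0.4025, -0.1734, 0.08], [0.403, -0.1576, 0.08]] [ 0.40270586 -0.16549925  0.08      ]
```

Emit:
play_rows(rows=[[0, [0.04, 0.002, 0.0035], [0, 0, 0]], [0, [0.08, 0.002, 0.0035], [0, 0, 0]], [0, [0.11, 0.002, 0.0035], [0, 0, 0]], [0, [0.134, 0.002, 0.0035], [0, 0, 0]], [0, [0.134, 0.002, 0.0035], [0, 0, 0]], [0, [0.134, 0.002, 0.0035], [0, 0, 0]]])

```text
time: 17.42
eef_pos: [0.4374, -0.1661, 0.0163]
tcp_rot: [-0.492, 0.508, 0.492, 0.508]
contact_force: [-0.0, -0.4, -0.9]
opening: 0.196
```

```bash
python3 mv.py .4685,-.1676,.0165,1.54 .507,-.1689,.0165,1.54
```

```text
t 17.4167 [ 0.4374 -0.1661  0.0163] q6 -2.12 op 0.196 F [-0.  -0.4 -0.9] T [-0.02  0.02 -0.02]
.4685,-.1676,.0165,1.54 [-0.0009, -0.1038, -0.0016] [-0.0005, 0.0003, -0.0006]
.507,-.1689,.0165,1.54 [-0.001, -0.2322, -0.0019] [-0.0005, 0.0003, -0.0006]
```

Emit:
play_rows(rows=[[0, [0, -0.025, -0.0016], [0, 0, 0]], [0, [0, -0.05, -0.0016], [0, 0, 0]], [0, [0, -0.075, -0.0016], [0, 0, 0]], [0, [0, -0.1, -0.0016], [0, 0, 0]], [0, [0, -0.1, -0.0016], [0, 0, 0]]])

```text
time: 17.83
eef_pos: [0.4699, -0.168, 0.0176]
tcp_rot: [-0.493, 0.507, 0.491, 0.508]
contact_force: [-0.5, 0.1, -0.6]
opening: 0.196
```

```bash
python3 mv.py .507,-.1688,.0165,1.54
```

```text
t 17.8333 [ 0.4699 -0.168   0.0176] q6 -2.088 op 0.196 F [-0.5  0.1 -0.6] T [0.01 0.06 0.05]
.507,-.1688,.0165,1.54 [0.0039, -0.1236, 0.0011] [0.0003, -0.0009, 0.0017]
```

Emit:
play_rows(rows=[[0, [0.003, -0.025, 0.001], [0, 0, 0]], [0, [0.003, -0.05, 0.001], [0, 0, 0]], [0, [0.003, -0.075, 0.001], [0, 0, 0]], [0, [0.003, -0.1, 0.001], [0, 0, 0]], [0, [0.003, -0.108, 0.001], [0, 0, 0]], [0, [0.003, -0.108, 0.001], [0, 0, 0]]])

```text
time: 18.33
eef_pos: [0.5009, -0.1682, 0.0159]
tcp_rot: [-0.492, 0.508, 0.492, 0.508]
contact_force: [0.1, -0.7, -0.4]
opening: 0.194
```

```bash
python3 mv.py .507,-.1688,.0165,1.54
```

```text
t 18.3333 [ 0.5009 -0.1682  0.0159] q6 -2.056 op 0.194 F [ 0.1 -0.7 -0.4] T [ 0.    0.03 -0.  ]
.507,-.1688,.0165,1.54 [-0.002, -0.0205, -0.0013] [0.0001, -0.0001, 0.0003]
```

Emit:
play_rows(rows=[[0, [0, -0.008, 0], [0, 0, 0]], [0, [0, -0.016, 0], [0, 0, 0]], [0, [0, -0.02, 0], [0, 0, 0]], [0, [0, -0.02, 0], [0, 0, 0]]])

```text
time: 18.67
eef_pos: [0.506, -0.1683, 0.0158]
tcp_rot: [-0.492, 0.508, 0.492, 0.508]
contact_force: [-0.5, 0.3, -1.1]
opening: 0.199
```

```bash
python3 mv.py .507,-.1688,.0165,1.54
```

```text
t 18.6667 [ 0.506  -0.1683  0.0158] q6 -2.051 op 0.199 F [-0.5  0.3 -1.1] T [-0.01  0.01 -0.02]
.507,-.1688,.0165,1.54 [-0.0025, -0.0035, -0.0016] [-0.0002, 0.0, -0.0002]
```

Keep creeping in 2 mm steps until it touches the back.

Emit:
play_rows(rows=[[0, [0, -0.0066, 0], [0, 0, 0]], [0, [0, -0.0066, 0], [0, 0, 0]]])

```text
time: 18.83
eef_pos: [0.5061, -0.1679, 0.0151]
tcp_rot: [-0.491, 0.509, 0.494, 0.507]
contact_force: [-5.3, -1.2, -0.3]
opening: 0.193
```

Emit:
play_rows(rows=[[0, [0, -0.0066, 0], [0, 0, 0]], [0, [0, -0.0066, 0], [0, 0, 0]]])

```text
time: 19.0
eef_pos: [0.5061, -0.1676, 0.0145]
tcp_rot: [-0.489, 0.509, 0.496, 0.506]
contact_force: [-9.9, -0.7, 1.3]
opening: 0.191
```

Emit:
play_rows(rows=[[0, [0, -0.0066, 0], [0, 0, 0]], [0, [0, -0.0066, 0], [0, 0, 0]]])

```text
time: 19.17
eef_pos: [0.5062, -0.1672, 0.0138]
tcp_rot: [-0.488, 0.51, 0.497, 0.504]
contact_force: [-14.3, -1.1, 3.9]
opening: 0.202
```

Emit:
play_rows(rows=[[0, [0.003, 0.007, 0], [0, 0, 0]], [0, [0.006, 0.013, 0], [0, 0, 0]], [0, [0.009, 0.013, 0], [0, 0, 0]], [0, [0.009, 0.013, 0], [0, 0, 0]]])

```text
time: 19.5
eef_pos: [0.5061, -0.1677, 0.0127]
tcp_rot: [-0.491, 0.508, 0.494, 0.507]
contact_force: [-7.6, 1.1, 2.9]
opening: 0.195
```

```bash
python3 mv.py .507,-.1688,.0125,1.54
```

```text
t 19.5 [ 0.5061 -0.1677  0.0127] q6 -2.05 op 0.195 F [-7.6  1.1  2.9] T [0.15 0.92 0.14]
.507,-.1688,.0125,1.54 [0.0006, -0.0033, -0.0036] [0.0004, 0.001, -0.0034]
```

Emit:
play_rows(rows=[[50, [0.002, 0, 0], [0, 0, 0]], [50, [0.002, 0, 0], [0, 0, 0]], [50, [0.002, 0, 0], [0, 0, 0]], [50, [0.002, 0, 0], [0, 0, 0]], [50, [0.002, 0.006, 0], [0, 0, 0]], [50, [-0.1, 0.006, 0], [0, 0, 0]], [50, [-0.2, 0.006, 0], [0, 0, 0]], [50, [-0.35, 0.006, 0], [0, 0, 0]], [50, [-0.5, 0, 0], [0, 0, 0]], [50, [-0.6, 0, 0], [0, 0, 0]]])

```text
time: 20.33
eef_pos: [0.5083, -0.1684, 0.1958]
tcp_rot: [-0.493, 0.507, 0.491, 0.508]
contact_force: [0.8, 0.5, -0.5]
opening: 0.501
```

```bash
python3 mv.py .49,-.34,.30,1.43
```

```text
t 20.3333 [ 0.5083 -0.1684  0.1958] q6 -2.049 op 0.501 F [ 0.8  0.5 -0.5] T [ 0.    0.02 -0.  ]
.49,-.34,.30,1.43 [-0.3468, 0.0426, -0.5738] [0.0698, -0.0005, 0.0013]
```

Emit:
play_rows(rows=[[60, [-0.15, 0, -0.1], [0, 0, 0]], [60, [-0.3468, 0.0426, -0.25], [0.04, 0, 0]], [60, [-0.3468, 0.0426, -0.4], [0.07, 0, 0]], [60, [-0.3468, 0.0426, -0.5738], [0.07, 0, 0]], [60, [-0.3468, 0.0426, -0.5738], [0.07, 0, 0]], [60, [-0.3468, 0.0426, -0.5738], [0.07, 0, 0]], [60, [-0.3468, 0.0426, -0.5738], [0.07, 0, 0]], [60, [-0.3468, 0.0426, -0.5738], [0.07, 0, 0]]])

```text
time: 21.0
eef_pos: [0.4896, -0.3396, 0.2964]
tcp_rot: [-0.463, 0.534, 0.464, 0.534]
contact_force: [1.1, 0.4, -0.2]
opening: 0.603
```

```bash
python3 snap.py wrist w9; python3 mv.py
```

```text
21.05 [ 0.48977874 -0.33884521  0.29621795] [-7.760e-01  7.000e-02  1.706e+00  1.000e-03  1.368e+00 -2.206e+00]
t 21.05 [ 0.4898 -0.3388  0.2962] q6 -2.206 op 0.601 F [-0.1 -0.  -0.1] T [ 0.03 -0.03 -0.03]
```

View pics/w9.png

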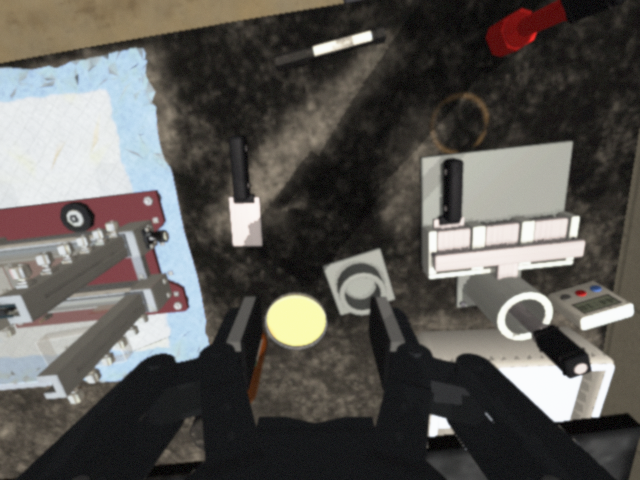

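Scraper A sits in the right-hand slot (handle 452,190). Scraper B has its blade at (246,222) and handle at (240,170). All else is unchanged. Measuring B.

Run:
```python
from scr import *
d=load("pics/w9.npz")
for t in(130,150,170): 
    c,y,a,e,g,s=blade(d,222,190,272,255,t);print(t,c.round(4),"yaw",round(float(y),3),round(float(a),4),round(float(e),4),"grip",g.round(4),s)
p=back(d,[(229,198),(261,196),(263,245.5),(232,247)],.005)[:,:2]
v=p[2]+p[3]-p[0]-p[1];y=np.arctan2(v[1],v[0]);print(p.round(4).tolist(),p.mean(0).round(4),y,p.mean(0)-.073*np.array([np.cos(y),np.sin(y)]))
print("handle end",back(d,[(231,138),(246,137)],.026).round(4).tolist(),"front",back(d,[(234,199),(248,198)],.026).round(4).tolist())
```

```text
130 [ 0.5109 -0.4327] yaw -0.145 0.0779 0.0508 grip [ 0.4387 -0.4222] 1440
150 [ 0.5135 -0.4374] yaw -0.141 0.0684 0.0413 grip [ 0.4412 -0.4272] 1319
170 [ 0.5141 -0.4378] yaw -0.15 0.0674 0.0404 grip [ 0.4419 -0.4268] 1096
[[0.4795, -0.452], [0.4829, -0.4097], [0.5512, -0.4204], [0.5473, -0.4634]] [ 0.5152 -0.4364] -0.16010116426523388 [ 0.44317012 -0.42474404]
handle end [[0.4058, -0.4275, 0.026], [0.4072, -0.4097, 0.026]] front [[0.4781, -0.4401, 0.026], [0.4793, -0.4224, 0.026]]
```

```bash
python3 mv.py .4435,-.4255,.03,1.42
```

```text
t 21.05 [ 0.4898 -0.3388  0.2962] q6 -2.206 op 0.601 F [-0.1 -0.  -0.1] T [ 0.03 -0.03 -0.03]
.4435,-.4255,.03,1.42 [0.887, 0.1113, -0.309] [0.0065, 0.001, -0.0007]
```

Emit:
play_rows(rows=[[60, [0.05, 0.1113, -0.12], [0, 0, 0]], [60, [0.15, 0.1113, -0.22], [0, 0, 0]], [60, [0.28, 0.1113, -0.309], [0.0065, 0, 0]], [60, [0.41, 0.1113, -0.309], [0.0065, 0, 0]], [60, [0.54, 0.1113, -0.309], [0.0065, 0, 0]], [60, [0.67, 0.1113, -0.309], [0.0065, 0, 0]], [60, [0.78, 0.1113, -0.309], [0.0065, 0, 0]], [60, [0.78, 0.1113, -0.309], [0.0065, 0, 0]], [60, [0.78, 0.1113, -0.309], [0.0065, 0, 0]], [60, [0.78, 0.1113, -0.309], [0.0065, 0, 0]]])

```text
time: 21.88
eef_pos: [0.4453, -0.4272, 0.0654]
tcp_rot: [-0.462, 0.536, 0.46, 0.536]
contact_force: [0.5, -0.3, 0.4]
opening: 0.601
```

```bash
python3 mv.py .4435,-.4255,.0055,1.42
```

```text
t 21.8833 [ 0.4453 -0.4272  0.0654] q6 -2.35 op 0.601 F [ 0.5 -0.3  0.4] T [-0.01  0.03 -0.  ]
.4435,-.4255,.0055,1.42 [0.1996, 0.0072, 0.0052] [0.0007, -0.0013, 0.0014]
```

Emit:
play_rows(rows=[[60, [0.09, 0.007, 0.005], [0, 0, 0]], [60, [0.15, 0.007, 0.005], [0, 0, 0]], [60, [0.197, 0.007, 0.005], [0, 0, 0]], [60, [0.197, 0.007, 0.005], [0, 0, 0]], [60, [0.197, 0.007, 0.005], [0, 0, 0]], [60, [0.197, 0.007, 0.005], [0, 0, 0]]])

```text
time: 22.38
eef_pos: [0.4432, -0.4266, 0.0064]
tcp_rot: [-0.462, 0.536, 0.459, 0.536]
contact_force: [0.1, 0.1, 0.1]
opening: 0.6
```

Emit:
play_rows(rows=[[0, [0, 0, 0], [0, 0, 0]], [0, [0, 0, 0], [0, 0, 0]], [0, [0, 0, 0], [0, 0, 0]], [0, [0, 0, 0], [0, 0, 0]], [0, [0, 0, 0], [0, 0, 0]], [0, [0, 0, 0], [0, 0, 0]], [0, [0, 0, 0], [0, 0, 0]], [0, [0, 0, 0], [0, 0, 0]]], force=70)

```text
time: 23.05
eef_pos: [0.4426, -0.4263, 0.0055]
tcp_rot: [-0.462, 0.536, 0.46, 0.536]
contact_force: [-1.0, 0.2, 6.3]
opening: 0.197
```

Emit:
play_rows(rows=[[0, [-0.05, 0, 0], [0, 0, 0]], [0, [-0.1, 0, 0], [0, 0, 0]], [0, [-0.2, 0, 0], [0, 0, 0]], [0, [-0.3, 0, 0], [0, 0, 0]], [0, [-0.3, 0, 0], [0, 0, 0]], [0, [-0.3, 0, 0], [0, 0, 0]], [0, [-0.3, 0, 0], [0, 0, 0]]])

```text
time: 23.63
eef_pos: [0.4413, -0.4245, 0.0928]
tcp_rot: [-0.46, 0.536, 0.462, 0.536]
contact_force: [0.3, 1.2, -1.4]
opening: 0.194
```

```bash
python3 mv.py .442,-.21,.1,1.42 .442,-.043,.1,1.54
```

```text
t 23.6333 [ 0.4413 -0.4245  0.0928] q6 -2.351 op 0.194 F [ 0.3  1.2 -1.4] T [ 0.04  0.02 -0.04]
.442,-.21,.1,1.42 [-0.0228, 0.1055, 0.7071] [-0.0003, 0.001, -0.001]
.442,-.043,.1,1.54 [-0.0218, 0.1893, 1.2574] [-0.0767, 0.0011, -0.001]
```

Emit:
play_rows(rows=[[0, [-0.022, 0.02, 0.12], [0, 0, 0]], [0, [-0.022, 0.04, 0.25], [0, 0, 0]], [0, [-0.022, 0.06, 0.38], [0, 0, 0]], [0, [-0.022, 0.08, 0.5], [0, 0, 0]], [0, [-0.022, 0.1055, 0.7071], [0, 0, 0]], [0, [-0.022, 0.1055, 0.7071], [0, 0, 0]], [0, [-0.022, 0.1055, 0.7071], [0, 0, 0]], [0, [-0.022, 0.1055, 0.7071], [0, 0, 0]]])

```text
time: 24.3
eef_pos: [0.4414, -0.209, 0.0986]
tcp_rot: [-0.46, 0.536, 0.463, 0.535]
contact_force: [0.0, -1.0, -2.1]
opening: 0.195
```

```bash
python3 mv.py .438,-.1045,.056,1.54
```

```text
t 24.3 [ 0.4414 -0.209   0.0986] q6 -2.072 op 0.195 F [ 0.  -1.  -2.1] T [-0.   -0.   -0.03]
.438,-.1045,.056,1.54 [0.1427, 0.0625, 0.3426] [-0.0751, 0.0011, -0.0022]
```

Emit:
play_rows(rows=[[0, [0, 0.03, 0.12], [-0.03, 0, 0]], [0, [0, 0.05, 0.24], [-0.06, 0, 0]], [0, [0, 0.0625, 0.3426], [-0.075, 0, 0]], [0, [0, 0.0625, 0.3426], [-0.075, 0, 0]], [0, [0.07, 0.0625, 0.3426], [-0.075, 0, 0]], [0, [0.1427, 0.0625, 0.3426], [-0.075, 0, 0]], [0, [0.1427, 0.0625, 0.3426], [-0.075, 0, 0]], [0, [0.1427, 0.0625, 0.3426], [-0.075, 0, 0]], [0, [0.1427, 0.0625, 0.3426], [-0.075, 0, 0]]])

```text
time: 25.05
eef_pos: [0.44, -0.1075, 0.0582]
tcp_rot: [-0.491, 0.509, 0.491, 0.509]
contact_force: [-0.2, -0.8, -0.4]
opening: 0.193
```

```bash
python3 snap.py wrist w10; python3 mv.py .438,-.1043,.016,1.54; python3 -c "
from h import *
d=load('pics/w10.npz');crop(d['color'],160,240,560,480,2,'pics/c7.png')"
```

```text
25.1 [ 0.44042211 -0.10754729  0.05872841] [-0.464  0.02   2.229 -0.     0.891 -2.   ]
t 25.1 [ 0.4404 -0.1075  0.0587] q6 -2.0 op 0.192 F [ 0.2  0.3 -1.3] T [ 0.02  0.01 -0.08]
.438,-.1043,.016,1.54 [0.1424, 0.0086, 0.0106] [-0.0024, -0.0005, 0.0009]
```

View pics/c7.png

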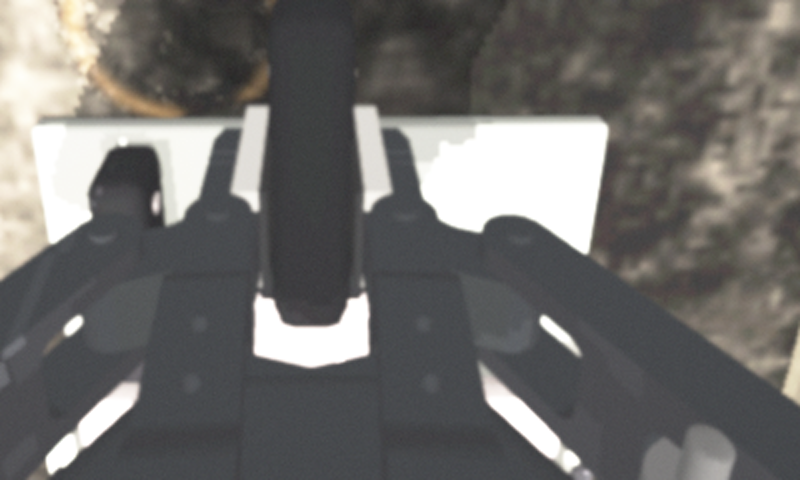

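B is held straight (blade 255–369, handle centred at 313). Apron corners are at (35,123) and (607,123). A's handle at left is well clear.

Run:
```python
from h import *
d=load("pics/w10.npz")
p=back(d,np.array([(35,124),(607,124)],float)/2+[160,240],.008);print(p.round(4).tolist(),p.mean(0).round(4))
b=back(d,np.array([(255,345),(369,345)],float)/2+[160,240],.059);print(b.mean(0).round(4))
```

```text
[[0.4615, -0.198, 0.008], [0.468, -0.0106, 0.008]] [ 0.4647 -0.1043  0.008 ]
[ 0.5046 -0.1087  0.059 ]
```

Emit:
play_rows(rows=[[0, [0.04, 0.0086, 0.01], [0, 0, 0]], [0, [0.08, 0.0086, 0.01], [0, 0, 0]], [0, [0.11, 0.0086, 0.01], [0, 0, 0]], [0, [0.141, 0.0086, 0.01], [0, 0, 0]], [0, [0.141, 0.0086, 0.01], [0, 0, 0]], [0, [0.141, 0.0086, 0.01], [0, 0, 0]]])

```text
time: 25.6
eef_pos: [0.4371, -0.1034, 0.0154]
tcp_rot: [-0.491, 0.508, 0.492, 0.508]
contact_force: [0.7, 0.5, -0.9]
opening: 0.193
```

```bash
python3 mv.py .47,-.1052,.0165,1.54
```

```text
t 25.6 [ 0.4371 -0.1034  0.0154] q6 -1.996 op 0.193 F [ 0.7  0.5 -0.9] T [ 0.04 -0.   -0.04]
.47,-.1052,.0165,1.54 [-0.0038, -0.1099, -0.0023] [-0.0018, 0.0002, -0.0004]
```

Emit:
play_rows(rows=[[0, [-0.0038, -0.025, -0.0023], [0, 0, 0]], [0, [-0.0038, -0.05, -0.0023], [0, 0, 0]], [0, [-0.0038, -0.075, -0.0023], [0, 0, 0]], [0, [-0.0038, -0.1, -0.0023], [0, 0, 0]], [0, [-0.0038, -0.1, -0.0023], [0, 0, 0]]])

```text
time: 26.02
eef_pos: [0.4695, -0.1056, 0.0175]
tcp_rot: [-0.493, 0.508, 0.491, 0.509]
contact_force: [-0.4, 0.2, -1.6]
opening: 0.192
```

```bash
python3 mv.py .507,-.1064,.0165,1.54
```

```text
t 26.0167 [ 0.4695 -0.1056  0.0175] q6 -1.971 op 0.192 F [-0.4  0.2 -1.6] T [-0.02  0.02 -0.01]
.507,-.1064,.0165,1.54 [0.0038, -0.125, 0.0015] [-0.0014, -0.0007, 0.0018]
```

Emit:
play_rows(rows=[[0, [0.003, -0.025, 0.0015], [0, 0, 0]], [0, [0.003, -0.05, 0.0015], [0, 0, 0]], [0, [0.003, -0.075, 0.0015], [0, 0, 0]], [0, [0.003, -0.1, 0.0015], [0, 0, 0]], [0, [0.003, -0.115, 0.0015], [0, 0, 0]], [0, [0.003, -0.115, 0.0015], [0, 0, 0]], [0, [0.003, -0.115, 0.0015], [0, 0, 0]]])

```text
time: 26.6
eef_pos: [0.5017, -0.1057, 0.0157]
tcp_rot: [-0.492, 0.508, 0.492, 0.508]
contact_force: [-0.6, -0.4, -0.6]
opening: 0.196
```

Emit:
play_rows(rows=[[0, [0, -0.01, 0], [0, 0, 0]], [0, [0, -0.01, 0], [0, 0, 0]], [0, [0, -0.01, 0], [0, 0, 0]]])

```text
time: 26.85
eef_pos: [0.5044, -0.1058, 0.0157]
tcp_rot: [-0.492, 0.508, 0.492, 0.508]
contact_force: [-0.5, 0.2, -1.2]
opening: 0.193
```

Emit:
play_rows(rows=[[0, [0, -0.01, 0], [0, 0, 0]], [0, [0, -0.01, 0], [0, 0, 0]], [0, [0, -0.01, 0], [0, 0, 0]]])

```text
time: 27.1
eef_pos: [0.5077, -0.106, 0.0158]
tcp_rot: [-0.492, 0.508, 0.492, 0.508]
contact_force: [0.4, -0.4, -1.4]
opening: 0.194
```

Emit:
play_rows(rows=[[0, [0, -0.008, 0], [0, 0, 0]], [0, [0, -0.008, 0], [0, 0, 0]], [0, [0, -0.008, 0], [0, 0, 0]]])

```text
time: 27.35
eef_pos: [0.5081, -0.1056, 0.015]
tcp_rot: [-0.49, 0.509, 0.493, 0.507]
contact_force: [-5.6, -0.7, 0.6]
opening: 0.19
```

Emit:
play_rows(rows=[[0, [0, -0.01, 0], [0, 0, 0]], [0, [0, -0.01, 0], [0, 0, 0]], [0, [0, -0.01, 0], [0, 0, 0]]])

```text
time: 27.6
eef_pos: [0.5082, -0.1052, 0.0142]
tcp_rot: [-0.488, 0.51, 0.496, 0.505]
contact_force: [-12.9, -0.8, 4.2]
opening: 0.198
```

Emit:
play_rows(rows=[[0, [0.003, 0.007, 0], [0, 0, 0]], [0, [0.006, 0.007, 0], [0, 0, 0]], [0, [0.01, 0.007, 0], [0, 0, 0]], [0, [0.01, 0.007, 0], [0, 0, 0]]])

```text
time: 27.93
eef_pos: [0.5081, -0.1054, 0.0135]
tcp_rot: [-0.489, 0.51, 0.495, 0.506]
contact_force: [-14.1, 1.5, 14.2]
opening: 0.191
```

```bash
python3 mv.py .5075,-.106,.0125,1.54
```

```text
t 27.9333 [ 0.5081 -0.1054  0.0135] q6 -1.937 op 0.191 F [-14.1   1.5  14.2] T [0.09 1.74 0.01]
.5075,-.106,.0125,1.54 [0.0032, 0.0017, -0.0022] [-0.0007, 0.0011, -0.0056]
```

Emit:
play_rows(rows=[[0, [-0.004, 0.006, 0], [0, 0, 0]], [45, [-0.004, 0.006, 0], [0, 0, 0]], [45, [-0.004, 0.006, 0], [0, 0, 0]], [45, [-0.004, 0.006, 0], [0, 0, 0]], [45, [-0.004, 0.006, 0], [0, 0, 0]], [45, [-0.004, 0.01, 0], [0, 0, 0]], [45, [-0.1, 0.01, 0], [0, 0, 0]], [45, [-0.2, 0.01, 0], [0, 0, 0]], [45, [-0.35, 0, 0], [0, 0, 0]], [45, [-0.5, 0, 0], [0, 0, 0]]])

```text
time: 28.77
eef_pos: [0.5101, -0.1057, 0.1565]
tcp_rot: [-0.491, 0.509, 0.492, 0.508]
contact_force: [0.6, -0.4, 0.5]
opening: 0.451
```

```bash
python3 mv.py .50,-.25,.32,1.54
```

```text
t 28.7667 [ 0.5101 -0.1057  0.1565] q6 -1.937 op 0.451 F [ 0.6 -0.4  0.5] T [-0.01 -0.08  0.04]
.50,-.25,.32,1.54 [-0.5455, 0.0187, -0.4815] [-0.0017, 0.0006, -0.0013]
```

Emit:
play_rows(rows=[[100, [-0.1, 0.02, 0], [0, 0, 0]], [100, [-0.25, 0.02, -0.1], [0, 0, 0]], [100, [-0.4, 0.02, -0.2], [0, 0, 0]], [100, [-0.545, 0.02, -0.3], [0, 0, 0]], [100, [-0.545, 0.02, -0.3], [0, 0, 0]], [100, [-0.545, 0.02, -0.3], [0, 0, 0]], [100, [-0.545, 0.02, -0.3], [0, 0, 0]]])

```text
time: 29.35
eef_pos: [0.5025, -0.1972, 0.322]
tcp_rot: [-0.493, 0.508, 0.489, 0.509]
contact_force: [0.1, -0.4, -0.5]
opening: 1.001
```

```bash
python3 snap.py wrist w11; python3 mv.py .6535,-.110,.30,1.87
python3 - <<'E'
from h import *
d=load('pics/w11.npz')
q=proj(d,[[.5087,-.1687,.02],[.65,-.11,.182],[.5815,-.1089,.03]]);print(q.round())
a=d["color"][90:390,200:640];crop(a,0,0,440,300,1.8,'pics/c8.png')
E
```

```text
29.4 [ 0.50177209 -0.19600864  0.31953261] [-0.561 -0.074  1.807  0.     1.407 -2.097]
t 29.4 [ 0.5018 -0.196   0.3195] q6 -2.097 op 0.999 F [-0.2  0.4 -0.9] T [-0.03  0.05  0.  ]
.6535,-.110,.30,1.87 [0.0654, -0.4956, 0.3039] [-0.2123, -0.0001, 0.0004]
[[337. 195.]
 [405. 360.]
 [381. 247.]]
```

View pics/c8.png

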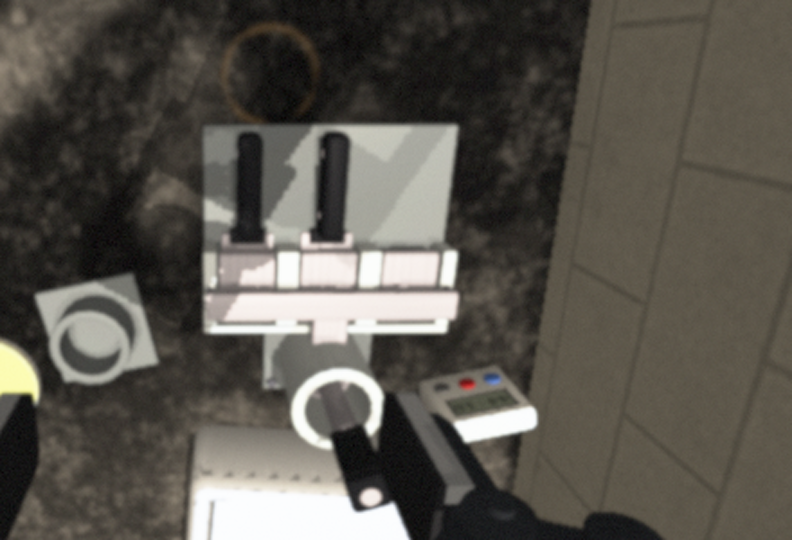

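```bash
python3 - <<'E'
from h import *
d=load('pics/w11.npz')
print(back(d,[(406.1-.3,365.6-.3)],.182))
E
python3 mv.py .654,-.110,.30,1.91
```

```text
[[ 0.65615558 -0.10864174  0.182     ]]
t 29.4 [ 0.5018 -0.196   0.3195] q6 -2.097 op 0.999 F [-0.2  0.4 -0.9] T [-0.03  0.05  0.  ]
.654,-.110,.30,1.91 [0.0654, -0.4972, 0.304] [-0.2378, -0.0001, 0.0004]
```

Emit:
play_rows(rows=[[100, [0.065, -0.12, 0.07], [-0.06, 0, 0]], [100, [0.065, -0.25, 0.15], [-0.12, 0, 0]], [100, [0.065, -0.38, 0.23], [-0.18, 0, 0]], [100, [0.065, -0.499, 0.306], [-0.2378, 0, 0]], [100, [0.065, -0.499, 0.306], [-0.2378, 0, 0]], [100, [0.065, -0.499, 0.306], [-0.2378, 0, 0]], [100, [0.065, -0.499, 0.306], [-0.2378, 0, 0]], [100, [0.065, -0.499, 0.306], [-0.2378, 0, 0]]])

```text
time: 30.07
eef_pos: [0.6533, -0.1087, 0.2983]
tcp_rot: [-0.576, 0.409, 0.578, 0.408]
contact_force: [-0.2, -0.4, 0.3]
opening: 0.997
```

```bash
python3 mv.py .6545,-.1095,.147,1.91
```

```text
t 30.0667 [ 0.6533 -0.1087  0.2983] q6 -2.229 op 0.997 F [-0.2 -0.4  0.3] T [-0.07  0.02  0.01]
.6545,-.1095,.147,1.91 [0.5042, -0.0044, -0.0046] [0.0006, 0.0011, -0.0018]
```

Emit:
play_rows(rows=[[100, [0.12, -0.003, -0.003], [0, 0, 0]], [100, [0.24, -0.003, -0.003], [0, 0, 0]], [100, [0.36, -0.003, -0.003], [0, 0, 0]], [100, [0.44, -0.003, -0.003], [0, 0, 0]], [100, [0.504, -0.003, -0.003], [0, 0, 0]], [100, [0.504, -0.003, -0.003], [0, 0, 0]], [100, [0.504, -0.003, -0.003], [0, 0, 0]], [100, [0.504, -0.003, -0.003], [0, 0, 0]]])

```text
time: 30.73
eef_pos: [0.656, -0.1104, 0.1509]
tcp_rot: [0.578, -0.408, -0.576, -0.409]
contact_force: [-0.1, -0.5, 0.6]
opening: 1.002
```

Emit:
play_rows(rows=[[0, [0, 0, 0], [0, 0, 0]], [0, [0, 0, 0], [0, 0, 0]], [0, [0, 0, 0], [0, 0, 0]], [0, [0, 0, 0], [0, 0, 0]], [0, [0, 0, 0], [0, 0, 0]], [0, [0, 0, 0], [0, 0, 0]], [0, [0, 0, 0], [0, 0, 0]], [0, [0, 0, 0], [0, 0, 0]], [0, [0, 0, 0], [0, 0, 0]]], force=70)

```text
time: 31.48
eef_pos: [0.6561, -0.1098, 0.1496]
tcp_rot: [0.578, -0.408, -0.577, -0.408]
contact_force: [-0.8, -0.2, 3.6]
opening: 0.276
```

```bash
python3 mv.py .6545,-.1095,.147,1.91
```

```text
t 31.4833 [ 0.6561 -0.1098  0.1496] q6 -2.229 op 0.276 F [-0.8 -0.2  3.6] T [-0.1   0.11 -0.25]
.6545,-.1095,.147,1.91 [0.0086, 0.0046, 0.0026] [0.0003, -0.0005, 0.0006]
```

Emit:
play_rows(rows=[[0, [0, 0, 0], [0.075, 0, 0]], [0, [0, 0, 0], [0.15, 0, 0]], [0, [0, 0, 0], [0.225, 0, 0]], [0, [0, 0, 0], [0.3, 0, 0]], [0, [0, 0, 0], [0.375, 0, 0]], [0, [0, 0, 0], [0.45, 0, 0]], [0, [0, 0, 0], [0.525, 0, 0]], [0, [0, 0, 0], [0.6, 0, 0]], [0, [0, 0, 0], [0.675, 0, 0]], [0, [0, 0, 0], [0.75, 0, 0]]])

```text
time: 32.32
eef_pos: [0.6557, -0.1119, 0.1496]
tcp_rot: [-0.255, 0.661, 0.251, 0.66]
contact_force: [-1.8, -4.8, 3.3]
opening: 0.267
```

```bash
python3 mv.py .6545,-.1095,.1495,0.73
```

```text
t 32.3167 [ 0.6557 -0.1119  0.1496] q6 -1.047 op 0.267 F [-1.8 -4.8  3.3] T [-1.36  0.37  0.35]
.6545,-.1095,.1495,0.73 [0.0001, 0.0086, 0.0024] [0.0005, -0.0027, 0.003]
```

Emit:
play_rows(rows=[[0, [0, 0, 0], [0.075, 0, 0]], [0, [0, 0, 0], [0.15, 0, 0]], [0, [0, 0, 0], [0.225, 0, 0]], [0, [0, 0, 0], [0.3, 0, 0]], [0, [0, 0, 0], [0.375, 0, 0]], [0, [0, 0, 0], [0.45, 0, 0]], [0, [0, 0, 0], [0.525, 0, 0]], [0, [0, 0, 0], [0.6, 0, 0]], [0, [0, 0, 0], [0.675, 0, 0]], [0, [0, 0, 0], [0.75, 0, 0]]])

```text
time: 33.15
eef_pos: [0.6542, -0.1117, 0.1495]
tcp_rot: [0.155, 0.691, -0.159, 0.688]
contact_force: [-4.4, -3.6, 5.5]
opening: 0.272
```

```bash
python3 mv.py .6545,-.1095,.1495,-.45
```

```text
t 33.15 [ 0.6542 -0.1117  0.1495] q6 0.131 op 0.272 F [-4.4 -3.6  5.5] T [-1.06  1.29  0.31]
.6545,-.1095,.1495,-.45 [-0.0002, 0.007, -0.0021] [0.0018, -0.0015, 0.0044]
```

Emit:
play_rows(rows=[[0, [0, 0, 0], [0.06, 0, 0]], [0, [0, 0, 0], [0.12, 0, 0]], [0, [0, 0, 0], [0.18, 0, 0]], [0, [0, 0, 0], [0.22, 0, 0]], [0, [0, 0, 0], [0.25, 0, 0]], [0, [0, 0, 0], [0.25, 0, 0]]])

```text
time: 33.65
eef_pos: [0.6542, -0.1112, 0.1495]
tcp_rot: [0.285, 0.647, -0.289, 0.645]
contact_force: [-5.2, -3.1, 5.8]
opening: 0.272
```

```bash
python3 mv.py .6545,-.1095,.1495,-.84
```

```text
t 33.65 [ 0.6542 -0.1112  0.1495] q6 0.52 op 0.272 F [-5.2 -3.1  5.8] T [-0.82  1.25  0.07]
.6545,-.1095,.1495,-.84 [-0.0, 0.0045, -0.0036] [0.0022, -0.0001, 0.004]
```

Emit:
play_rows(rows=[[0, [0, 0, 0], [0.03, 0, 0]], [0, [0, 0, 0], [0.06, 0, 0]], [0, [0, 0, 0], [0.08, 0, 0]], [0, [0, 0, 0], [0.08, 0, 0]]])

```text
time: 33.98
eef_pos: [0.6542, -0.1112, 0.1495]
tcp_rot: [0.325, 0.628, -0.329, 0.626]
contact_force: [-4.3, -3.5, 5.8]
opening: 0.27
```

```bash
python3 mv.py .6545,-.1095,.1495,-.97
```

```text
t 33.9833 [ 0.6542 -0.1112  0.1495] q6 0.645 op 0.27 F [-4.3 -3.5  5.8] T [-0.81  1.19  0.19]
.6545,-.1095,.1495,-.97 [-0.0001, 0.0041, -0.0039] [0.0054, 0.0003, 0.0041]
```

Emit:
play_rows(rows=[[0, [0, 0, 0], [0.03, 0, 0]], [0, [0, 0, 0], [0.05, 0, 0]], [0, [0, 0, 0], [0.05, 0, 0]]])

```text
time: 34.23
eef_pos: [0.6541, -0.1112, 0.1495]
tcp_rot: [0.349, 0.614, -0.353, 0.613]
contact_force: [-4.7, -2.7, 6.0]
opening: 0.269
```

```bash
python3 mv.py .6545,-.1095,.1495,-1.05
```

```text
t 34.2333 [ 0.6541 -0.1112  0.1495] q6 0.724 op 0.269 F [-4.7 -2.7  6. ] T [-0.9   1.27  0.13]
.6545,-.1095,.1495,-1.05 [-0.0, 0.0038, -0.0042] [0.0063, 0.0006, 0.0041]
```

Emit:
play_rows(rows=[[0, [0, 0, 0], [0.025, 0, 0]], [0, [0, 0, 0], [0.05, 0, 0]], [0, [0, 0, 0], [0.05, 0, 0]]])

```text
time: 34.48
eef_pos: [0.6541, -0.1112, 0.1495]
tcp_rot: [0.373, 0.6, -0.377, 0.598]
contact_force: [-4.7, -3.4, 6.0]
opening: 0.272
```

```bash
python3 mv.py .6545,-.1095,.1495,-1.13
```

```text
t 34.4833 [ 0.6541 -0.1112  0.1495] q6 0.802 op 0.272 F [-4.7 -3.4  6. ] T [-0.86  1.27  0.13]
.6545,-.1095,.1495,-1.13 [-0.0001, 0.0036, -0.0044] [0.0071, 0.0008, 0.0041]
```

Emit:
play_rows(rows=[[0, [0, 0, 0], [0.025, 0, 0]], [0, [0, 0, 0], [0.04, 0, 0]], [0, [0, 0, 0], [0.04, 0, 0]]])

```text
time: 34.73
eef_pos: [0.6541, -0.1111, 0.1495]
tcp_rot: [0.392, 0.588, -0.396, 0.587]
contact_force: [-5.0, -2.9, 6.6]
opening: 0.273
```

```bash
python3 mv.py .6545,-.1095,.1495,-1.19
```

```text
t 34.7333 [ 0.6541 -0.1111  0.1495] q6 0.865 op 0.273 F [-5.  -2.9  6.6] T [-0.84  1.23  0.19]
.6545,-.1095,.1495,-1.19 [-0.0, 0.0033, -0.0045] [0.0057, 0.0011, 0.004]
```

Emit:
play_rows(rows=[[0, [0, 0, 0], [0.025, 0, 0]], [0, [0, 0, 0], [0.04, 0, 0]], [0, [0, 0, 0], [0.04, 0, 0]]])

```text
time: 34.98
eef_pos: [0.6541, -0.1111, 0.1495]
tcp_rot: [0.41, 0.576, -0.414, 0.574]
contact_force: [-3.7, -3.1, 6.7]
opening: 0.269
```

```bash
python3 mv.py .6545,-.1095,.1495,-1.25
```

```text
t 34.9833 [ 0.6541 -0.1111  0.1495] q6 0.927 op 0.269 F [-3.7 -3.1  6.7] T [-0.83  1.24  0.26]
.6545,-.1095,.1495,-1.25 [-0.0001, 0.0031, -0.0046] [0.0041, 0.0013, 0.0041]
```

Emit:
play_rows(rows=[[0, [0, 0, 0], [0.025, 0, 0]], [0, [0, 0, 0], [0.04, 0, 0]], [0, [0, 0, 0], [0.04, 0, 0]]])

```text
time: 35.23
eef_pos: [0.654, -0.1111, 0.1495]
tcp_rot: [0.427, 0.563, -0.432, 0.561]
contact_force: [-4.3, -2.8, 6.1]
opening: 0.272
```

```bash
python3 mv.py .6545,-.1095,.1495,-1.31
```

```text
t 35.2333 [ 0.654  -0.1111  0.1495] q6 0.988 op 0.272 F [-4.3 -2.8  6.1] T [-0.78  1.27  0.72]
.6545,-.1095,.1495,-1.31 [-0.0, 0.003, -0.0046] [0.0038, 0.0018, 0.0043]
```

Emit:
play_rows(rows=[[0, [0, 0, 0], [0.025, 0, 0]], [0, [0, 0, 0], [0.04, 0, 0]], [0, [0, 0, 0], [0.04, 0, 0]]])

```text
time: 35.48
eef_pos: [0.6542, -0.1109, 0.1495]
tcp_rot: [0.443, 0.549, -0.448, 0.548]
contact_force: [-4.4, -3.6, 6.9]
opening: 0.278
```

```bash
python3 mv.py .6545,-.1095,.1495,-1.37
```

```text
t 35.4833 [ 0.6542 -0.1109  0.1495] q6 1.049 op 0.278 F [-4.4 -3.6  6.9] T [-0.71  1.21  1.14]
.6545,-.1095,.1495,-1.37 [0.0001, 0.002, -0.0044] [0.0035, 0.0023, 0.0039]
```

Emit:
play_rows(rows=[[0, [0, 0, 0], [-0.04, 0, 0]], [0, [0, 0, 0], [-0.08, 0, 0]], [0, [-0.03, 0, 0], [-0.08, 0, 0]], [0, [-0.08, 0, 0], [-0.08, 0, 0]], [0, [-0.15, 0, 0], [-0.08, 0, 0]], [0, [-0.22, 0, 0], [-0.08, 0, 0]], [0, [-0.32, 0, 0], [-0.08, 0, 0]], [0, [-0.42, 0, 0], [-0.08, 0, 0]], [0, [-0.48, 0, 0], [-0.08, 0, 0]], [0, [-0.48, 0, 0], [-0.08, 0, 0]]])

```text
time: 36.32
eef_pos: [0.6576, -0.1095, 0.2983]
tcp_rot: [0.414, 0.571, -0.412, 0.577]
contact_force: [1.6, -0.7, -0.9]
opening: 0.269
```

```bash
python3 mv.py .6265,-.2945,.285,-1.31 .6265,-.2945,.285,-1.42
```

```text
t 36.3167 [ 0.6576 -0.1095  0.2983] q6 0.929 op 0.269 F [ 1.6 -0.7 -0.9] T [ 0.01 -0.02 -0.01]
.6265,-.2945,.285,-1.31 [0.0444, -0.2947, 0.5515] [0.04, 0.0025, -0.0051]
.6265,-.2945,.285,-1.42 [0.0444, -0.2947, 0.5515] [0.1101, 0.0023, -0.0052]
```

Emit:
play_rows(rows=[[0, [0, -0.05, 0.1], [0.03, 0, 0]], [0, [0, -0.12, 0.22], [0.06, 0, 0]], [0, [0.02, -0.2, 0.36], [0.1, 0, 0]], [0, [0.044, -0.26, 0.48], [0.11, 0, 0]], [0, [0.044, -0.2947, 0.5515], [0.11, 0, 0]], [0, [0.044, -0.2947, 0.5515], [0.11, 0, 0]], [0, [0.044, -0.2947, 0.5515], [0.11, 0, 0]], [0, [0.044, -0.2947, 0.5515], [0.11, 0, 0]], [0, [0.044, -0.2947, 0.5515], [0.11, 0, 0]]])

```text
time: 37.07
eef_pos: [0.6247, -0.2929, 0.2783]
tcp_rot: [0.461, 0.537, -0.46, 0.536]
contact_force: [0.3, -0.2, -3.5]
opening: 0.269
```

```bash
python3 snap.py wrist w12; python3 mv.py .6265,-.2945,.2,-1.42; python3 -c "
from h import *
d=load('pics/w12.npz');print(((proj(d,[[.6264,-.295,.04],[.6264,-.295,.008]])-[220,130])*4).round().tolist())
crop(d['color'],220,130,420,280,4,'pics/c9.png')"
```

```text
37.1167 [ 0.62488655 -0.29280756  0.27890493] [-5.850e-01  2.900e-01  1.486e+00  1.000e-03  1.367e+00  8.320e-01]
t 37.1167 [ 0.6249 -0.2928  0.2789] q6 0.832 op 0.27 F [ 0.8  0.2 -2.2] T [0.05 0.01 0.02]
.6265,-.2945,.2,-1.42 [0.263, 0.0046, 0.0067] [0.0016, -0.0008, 0.0003]
[[392.0, 283.0], [392.0, 261.0]]
```

View pics/c9.png

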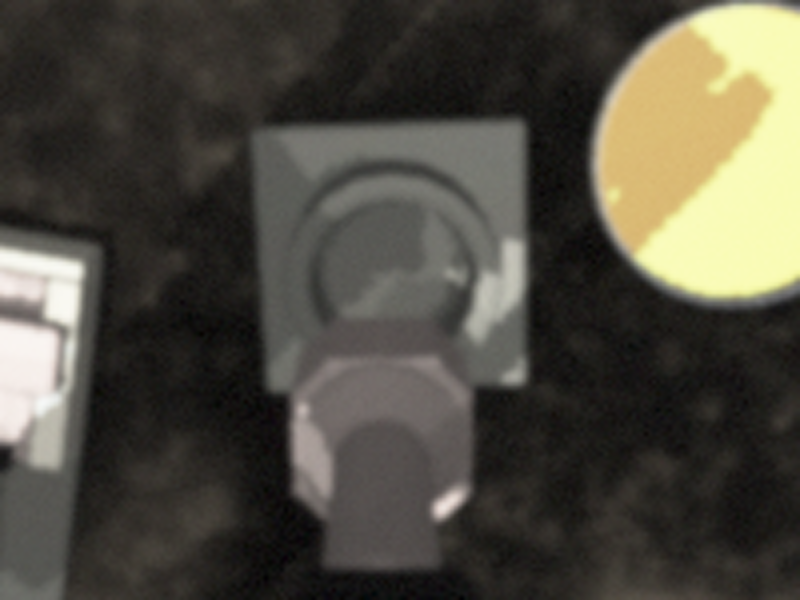

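Emit:
play_rows(rows=[[0, [0.08, 0.0056, 0.0085], [0, 0, 0]], [0, [0.16, 0.0056, 0.0085], [0, 0, 0]], [0, [0.22, 0.0056, 0.0085], [0, 0, 0]], [0, [0.26, 0.0056, 0.0085], [0, 0, 0]], [0, [0.26, 0.0056, 0.0085], [0, 0, 0]], [0, [0.26, 0.0056, 0.0085], [0, 0, 0]], [0, [0.26, 0.0056, 0.0085], [0, 0, 0]]])

```text
time: 37.7
eef_pos: [0.6276, -0.2968, 0.2035]
tcp_rot: [0.461, 0.536, -0.46, 0.538]
contact_force: [0.2, -0.8, -2.2]
opening: 0.27
```

```bash
python3 mv.py .627,-.2948,.1435,-1.42
```

```text
t 37.7 [ 0.6276 -0.2968  0.2035] q6 0.831 op 0.27 F [ 0.2 -0.8 -2.2] T [ 0.01 -0.   -0.01]
.627,-.2948,.1435,-1.42 [0.2001, -0.0015, -0.0074] [0.001, 0.0013, -0.0015]
```

Emit:
play_rows(rows=[[0, [0.04, -0.001, -0.006], [0, 0, 0]], [0, [0.08, -0.001, -0.006], [0, 0, 0]], [0, [0.12, -0.001, -0.006], [0, 0, 0]], [0, [0.15, -0.001, -0.006], [0, 0, 0]], [0, [0.17, -0.001, -0.006], [0, 0, 0]], [0, [0.17, -0.001, -0.006], [0, 0, 0]], [0, [0.17, -0.001, -0.006], [0, 0, 0]]])

```text
time: 38.28
eef_pos: [0.6257, -0.295, 0.1496]
tcp_rot: [0.461, 0.537, -0.461, 0.536]
contact_force: [0.0, 0.3, -3.0]
opening: 0.271
```

```bash
python3 mv.py .627,-.2948,.1435,-1.42
```

```text
t 38.2833 [ 0.6257 -0.295   0.1496] q6 0.832 op 0.271 F [ 0.   0.3 -3. ] T [-0.01 -0.02 -0.07]
.627,-.2948,.1435,-1.42 [0.0204, 0.0043, 0.0001] [0.0004, -0.0007, 0.0007]
```

Emit:
play_rows(rows=[[0, [0.01, 0, 0], [0, 0, 0]], [0, [0.02, 0, 0], [0, 0, 0]], [0, [0.03, 0, 0], [0, 0, 0]], [0, [0.03, 0, 0], [0, 0, 0]]])

```text
time: 38.62
eef_pos: [0.6269, -0.2955, 0.1434]
tcp_rot: [0.461, 0.536, -0.46, 0.537]
contact_force: [-0.1, 0.5, 0.8]
opening: 0.273
```

```bash
python3 mv.py .627,-.2948,.1435,-1.42
```

```text
t 38.6167 [ 0.6269 -0.2955  0.1434] q6 0.832 op 0.273 F [-0.1  0.5  0.8] T [ 0.16  0.14 -0.02]
.627,-.2948,.1435,-1.42 [-0.0003, 0.0008, -0.0023] [0.0005, 0.001, -0.0013]
```

Emit:
play_rows(rows=[[100, [0, 0, 0], [0, 0, 0]], [100, [0, 0, 0], [0, 0, 0]], [100, [0, 0, 0], [0, 0, 0]], [100, [0, 0, 0], [0, 0, 0]], [100, [0, 0, 0], [0, 0, 0]], [100, [0, 0, 0], [0, 0, 0]], [100, [0, 0, 0], [0, 0, 0]]])

```text
time: 39.2
eef_pos: [0.626, -0.2951, 0.1415]
tcp_rot: [0.461, 0.536, -0.461, 0.536]
contact_force: [-0.8, 1.2, -0.6]
opening: 0.999
```

Emit:
play_rows(rows=[[100, [-0.05, 0, 0], [0, 0, 0]], [100, [-0.12, 0, 0], [0, 0, 0]], [100, [-0.25, 0, 0], [0, 0, 0]], [100, [-0.38, 0, 0], [0, 0, 0]], [100, [-0.5, 0, 0], [0, 0, 0]], [100, [-0.65, 0, 0], [0, 0, 0]], [100, [-0.65, 0.1, 0], [0, 0, 0]], [100, [-0.65, -0.25, 0], [0, 0, 0]], [100, [-0.65, -0.25, 0], [0, 0, 0]], [100, [-0.65, -0.25, 0], [0, 0, 0]]])

```text
time: 40.03
eef_pos: [0.5501, -0.3069, 0.3362]
tcp_rot: [0.46, 0.537, -0.461, 0.536]
contact_force: [0.5, 0.1, 0.6]
opening: 1.0
```

```bash
python3 snap.py wrist w13; python3 mv.py
```

```text
40.0833 [ 0.54781325 -0.30747162  0.33744869] [-0.672  0.125  1.573 -0.003  1.446  0.75 ]
t 40.0833 [ 0.5478 -0.3075  0.3374] q6 0.75 op 0.999 F [ 1.7 -0.8 -0.5] T [-0.02  0.01 -0.05]
```

View pics/w13.png

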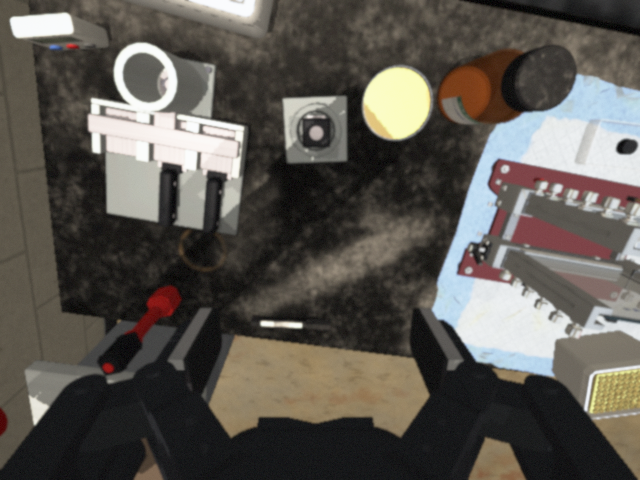

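Key is upright in its stand (316,131) and both scrapers are in slots (170,190 and 213,200). One last close crop to check the fit.

```bash
python3 -c "
from h import *
d=load('pics/w13.npz');print(back(d,[(316,131)],.176),proj(d,[[.6263,-.2948,.176],[.6263,-.2948,.008]]))
crop(d['color'],80,60,360,250,2.8,'pics/c10.png')"
```

```text
[[ 0.62856817 -0.29485838  0.176     ]] [[315.53458984 133.71106736]
 [315.49675075 130.31563512]]
```

View pics/c10.png

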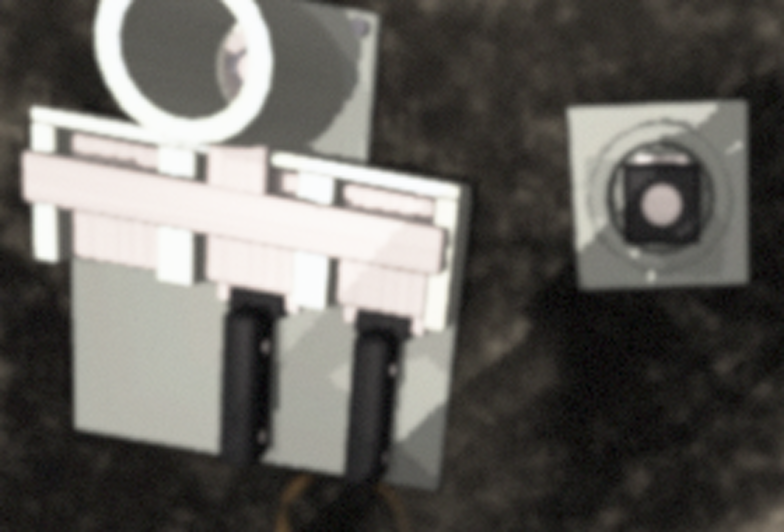

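Crop: both blades are fully in with equal ~8 mm showing, the handles rest on the apron, and the key is upright and centred in its cup. Handing in.

```bash
python3 -c "
from plant import ctrl
print(ctrl.sign_off())"
```

```text
the job is handed in; nothing more can be done
None
```

The job is done and handed in at about 40 s of robot time.

**What I did**
- I took the grey key and turned the nut anticlockwise to its stop; the wrist torque rose to about 1.3 N·m against about 0.2 while it was turning.
- I slid in the only two scrapers on the bench, one into the right-hand slot and one into the middle slot. Each met firm contact at the back (13–14 N) within 1–2 mm of the expected depth.
- I turned the nut clockwise to its stop (torque about 1.1 N·m), set the key back in its stand and released it. The gripper was open and clear of everything at hand-in.

**Last checks**
- The final pictures show both scrapers fully in, with their handles on the apron, and the key upright and centred within about 2 mm.
- The timer, petri dish, marker and red look-alike key look undisturbed.
- The nut's end angle was judged from the torque only, not seen. The clockwise stop came about 0.15 rad later than I had worked out, which I put down to play and twist in the grip.
- No other check failed or disagreed.

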